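Reverse a wrongly loaded battery in a bench photometer

TASK

The photometer is dead because its blue battery was loaded the wrong way round, with the orange-ringed button end outwards. Press down the orange catch so that the battery springs out a little, draw it out of the side of the instrument, park it in the spring clip on the bench and let go, then take it by its other end and push it back button end first until the orange catch has snapped up behind it. Do not let the battery fall onto the bench, and leave the other things where they are.

Things in the scene. Friction and masses are not known exactly. Their poses are not given: they have to be found in the camera images.
- photometer: White and grey bench photometer, 132 (x) x 96 (y) x 78 mm high plus low cap, fixed. Origin on the worktop under its middle; z up, x along the battery bay from the mouth inwards. The bay is a tunnel 26.5 mm wide and high, floor 22 mm above the worktop, roofed by the deck (top at 56 mm), open only on the face x = -66 mm. The raised display part (78 mm) lies at x above -30, y below +25 mm.
- bay_mouth (a point): Centre of the bay's mouth (flared about 3 mm a side) on the photometer's outer face, at x -66, y 0, z 34 mm in its frame; axes as the photometer's.
- bay_home (a point): Middle of the outer end face of a battery that is caught in the bay (lying on the bay floor, end face 4 mm out of the photometer's face, x = -70 mm); axes as the photometer's. A sprung disc inside pushes the battery outwards (6 N when caught, 3 N at 16 mm farther out, where the disc stops). From home the battery can be pushed in about 3.5 mm more before a hard stop.
- catch (a joint): Orange spring catch (hinge, rad): 0 up, grows as pressed down, stop 0.14. A tongue 16 mm wide, top 19 mm above the worktop, runs out under the mouth to a pad. Its tooth (x -70 to -85 mm, 5.5 mm above the bay floor) is steep inside and holds the battery's end; outside it is sloped: a battery pushed in presses it down (2 to 4 N) and it snaps up behind. It frees the battery above 0.11 rad.
- catch_pad (a point): Middle of the top of the orange ribbed pad (26 x 22 mm) of the catch, 45 mm out of the photometer's face (x = -111 mm in its frame), 23.5 mm above the worktop when up. It must go down about 10 mm to free the battery, which takes 2 to 5 N; the battery then springs out by 16 mm at once.
- cell: Battery, a cylinder 24 mm in diameter, 87.5 mm long, plus a steel button (9 mm diameter, 2.5 mm long) on its plus end: 90 mm in all, 0.11 kg; blue, orange ring near the button, white band nearer the flat end. Origin on its axis, 45 mm from either extremity; x along the axis to the button; it may roll about x. At the start it is caught in the bay, button outwards.
- cell_plus (a point): Tip of the battery's button (plus end), 45 mm along the battery's x from its origin.
- clip: Spring clip fixed to the worktop: aluminium plate 36 (x) x 84 (y) x 6 mm, black seat block 22 mm long, two sprung steel jaws 18 mm wide (x), 60 mm high, flared tops 32 mm apart. Origin on the worktop under its middle, z up. A parked battery lies along x, either way round, its ends free. Pressed down from above it spreads the jaws (3 to 5 N) and snaps onto the seat; it lifts out with as much.
- clip_seat (a point): Axis of a battery that is fully down in the clip, middle of the clip's width, 40 mm above the worktop; axes as the clip's.
- timer: White kitchen-style laboratory timer, 38 x 72 x 58 mm; bystander.
- beaker: Clear beaker, 71 x 77 x 86 mm; bystander.
- jar_cotton: White jar with lid, 54 mm diameter, 84 mm high; bystander.
- petri_1: Petri dish, 66 mm diameter, 15 mm high; bystander.
- petri_2: Second Petri dish, 66 mm diameter, 15 mm high; bystander.
- tip_box: Blue box of pipette tips with clear lid, 91 x 120 x 84 mm; bystander.
- thermometer_case: Pale green tubular thermometer case, 16 x 157 x 16 mm; bystander.

How it is judged:
By the outcome, as a careful person would: the job done as asked, in the order asked, and still so for the second after the job is handed in, with the robot touching nothing.
It also fails if it takes over 72 s, if anything falls off the work surface, if the arm or the gripper's body presses on something with over 40 N, if the wrist force passes 120 N, or if a joint passes its speed limit or range.

ROBOT

A 7-joint arm with a two-finger parallel gripper is mounted at the origin on a cart in front of the work surface, level with it; the furniture and walls round the work are solid. World frame = base frame: x ahead of the robot, y to its left, z up, the work surface at z = 0. Lengths are in m, angles in rad, forces in N, time in s.
With the tool pointing down it reaches from about 0.35 to 0.9 m from the base axis. Payload 8.1 kg.
Tool frame: the origin (TCP) lies midway between the tips of the shut fingers; the grasp point (between the pads) lies 19 mm behind it; z points along the fingers, y is the line along which they close (so a half turn about z gives the same grasp; the last joint's range is limited). The gripper opens to 92 mm and grips with 3 to 60 N. Pads are 19 mm wide; open, the fingers measure 130 mm over their backs; the gripper's body (75 mm by 190 mm) begins 47 mm behind the grasp point.
Start: joints at [1.176, 0.434, 0.025, 1.573, -0.012, 1.134, -0.075], TCP at [0.18, -0.599, 0.2] pointing down, gripper open.
Joint ranges: [-2.62, 2.62], [-0.44, 2.09], [-1.27, 1.32], [0.08, 2.57], [-1.32, 4.46], [0.12, 2], [-2.74, 2.74]. Speed limits (rad/s): [2.22, 2.22, 3.01, 3.01, 3.14, 3.14, 3.14].

INTERFACE

Orientations are given as a rotation vector (axis times angle).
In Python, from cell import observe, get_image, camera_model, sign_off, recognise, silhouettes gives the robot as it stands.
- The arm moves only by the tool apply_moves, never from a script. Its argument "motion" is a list of rows, each an object of numbers: "x", "y", "z": the shift along the world's x, y, z in cm; "yaw": the turn about the world's z in degrees; "hand": the opening, from -1 (shut) to 1 (fully open), so that 0 is half open. In form: [{"x": .., "y": .., "z": .., "yaw": .., "hand": ..}, ...]. A call has 1 to 10 rows; each row is the pose to reach, as a shift and turn from the pose commanded when the call began; what a row does not reach only later rows make up. A row lasts 1/8 s, in which the tool goes at most 62.5 mm and 10.7 degrees, less where a joint would pass 70% of its speed; a pose out of reach is approached as far as the arm can. A call with a gripper value outside its range is refused whole. The fingers move at their own pace and stop on an object; "newtons" is the grip in N (left out, the last holds). Time passes only in rows, so rows that repeat a pose let the fingers close. It gives the time, the measured TCP pose, the force, the opening and the grip force at its end, in the units of the state.
- observe(): the state, without advancing time (a new reading comes with each control period).
- get_image(name): name is "side" or "top" or "wrist"; returns the picture (384x512x3 uint8, blue, green, red); there is no depth.
- camera_model(name): a dict with "camera_matrix" (3x3 intrinsics, pixels), "T" (4x4, takes a point from camera to world coordinates). Camera axes: x right, y up, looking along -z (the intrinsics and any distortion apply to the point x, -y, -z); pixel columns grow to the right and rows downward; lengths in m; the calibration is good to about 2 mm. A picture is of the moment at which its call begins: read the wrist's pose just before it. camera_model takes no time and is no camera call; for the wrist camera it gives the pose at the moment of the call.
- sign_off(): hands the job in; it is judged then, once.
Trained networks look in the newest picture that a camera, given by its name, has taken for a name from the list of things; names that differ only in an ending like _2 or _b are one class to them, and where a whole thing is asked for, a point or a joint stands for the part that bears it (a point fixed in the world has none). Each returns a list of dicts, best first, with "p" (0 to 1); they miss things now and then, are a little off and sometimes report something else, mostly with a low value. They report only what shows in the picture. A call takes as long as a camera call.
- recognise(query, camera): "rect" ([left, top, right, bottom] in pixels, round what is visible of it).
- silhouettes(query, camera): "mask" (384x512 bool, what is visible of it) and "rect" ([left, top, right, bottom] in pixels, round what is visible of it).
The state is a dict: "clock": time; "joints": joint angles; "dq": joint speeds; "joint_efforts": joint torques, N m; "position": TCP position; "ee_rot": TCP orientation; "force": force on the tool from outside, world axes, zero at the start; "ft_torque": the same for the moment, N m; "width": opening from 0.0 (shut) to 1.0 (fully open); "gripper_force": force on a finger pad.
Only numpy, scipy, OpenCV 4.12 (cv2) and the standard library are available. Lean on these libraries where they do the work, as an engineer would, in place of code of your own. Each camera call takes 0.05 s, during which the arm holds its last target. There are 200 camera calls.

## Working session

There is one attempt and no reset: what is moved stays moved. The work goes in short steps, Python scripts to look and compute and a tool call to move; the robot and the scene stay as the last step left them, time stands still between calls to the robot, and variables do not carry over. Pictures are saved under pics/ and viewed, at most 10 in all, crops included, and the job is handed in when it is done.

Besides the shell and the picture viewer there is one more tool, called after ">>>" by a JSON object that holds its "fn" and its "kwargs", one argument or row to a line. apply_moves: Moves the arm, as the interface text tells. Its arguments: {"type":"object","properties":{"motion":{"type":"array","items":{"type":"object","properties":{"x":{"type":"number"},"y":{"type":"number"},"z":{"type":"number"},"yaw":{"type":"number"},"hand":{"type":"number"}}}},"newtons":{"type":"number"}},"required":["motion"]}

```bash
ls; mkdir -p pics
cat > h.py <<'E'
import numpy as np, cv2
from cell import *
def proj(cam,P):
    m=camera_model(cam);T=np.array(m["T"]);K=np.array(m["camera_matrix"])
    p=(np.atleast_2d(P)-T[:3,3])@T[:3,:3]; p=p*[1,-1,-1]; q=p@K.T
    return q[:,:2]/q[:,2:]
def ray(cam,uv,z):
    m=camera_model(cam);T=np.array(m["T"]);K=np.array(m["camera_matrix"])
    uv=np.atleast_2d(uv).astype(float); d=np.c_[uv,np.ones(len(uv))]@np.linalg.inv(K).T*[1,-1,-1]
    d=d@T[:3,:3].T; o=T[:3,3]; return o+d*((z-o[2])/d[:,2:])
E
python3 - <<'E'
from h import *
s=observe();print(s)
ims=[]
for c in("side","top"):
    im=get_image(c);cv2.imwrite(f"pics/{c}0.png",im)
    m=camera_model(c);print(c,{k:np.round(v,3).tolist() if not isinstance(v,str) else v for k,v in m.items()})
    for n in("photometer","catch","cell","clip","timer","beaker","tip_box","thermometer_case"):
        print(n,[(round(r["p"],2),np.round(r["rect"]).tolist()) for r in recognise(n,c)][:2])
E
```

```text
pics
{'clock': 0.0, 'joints': array([ 1.17642919,  0.43523263,  0.02495253,  1.57410273, -0.01158445,
        1.13401504, -0.07505857]), 'dq': array([-3.84407294e-04, -3.15022476e-04,  2.39114963e-05, -2.04703499e-04,
        3.81361685e-04,  8.72607831e-05, -9.17813768e-04]), 'joint_efforts': array([-1.02647733e-03, -6.67851448e+01,  9.84785222e-01, -3.14460862e+01,
       -6.04940462e-02,  4.30192868e-02,  1.76843860e-04]), 'position': array([ 0.17956201, -0.59805941,  0.19903661]), 'ee_rot': array([-3.10667267e+00, -4.56449947e-01,  6.01939331e-04]), 'force': array([ 0.337819  , -0.48188562, -0.44386465]), 'ft_torque': array([ 0.03078471, -0.04203594,  0.03995518]), 'gripper_force': 0.0, 'width': 1.0023110343022923}
side {'camera_matrix': [[419.97, 0.0, 261.358], [0.0, 419.97, 189.074], [0.0, 0.0, 1.0]], 'T': [[-0.902, 0.256, -0.346, -0.004], [-0.431, -0.533, 0.728, 1.098], [0.002, 0.807, 0.591, 0.972], [0.0, 0.0, 0.0, 1.0]]}
photometer []
catch []
cell []
clip [(0.74, [226.0, 190.0, 277.0, 223.0]), (0.52, [267.0, 196.0, 278.0, 207.0])]
timer [(0.49, [249.0, 165.0, 261.0, 186.0])]
beaker [(0.63, [248.0, 142.0, 264.0, 168.0])]
tip_box [(0.75, [220.0, 248.0, 268.0, 298.0])]
thermometer_case []
top {'camera_matrix': [[450.943, 0.0, 251.872], [0.0, 450.943, 183.995], [0.0, 0.0, 1.0]], 'T': [[-0.012, 0.997, -0.071, 0.396], [-1.0, -0.014, -0.022, -0.036], [-0.023, 0.071, 0.997, 1.457], [0.0, 0.0, 0.0, 1.0]]}
photometer [(0.71, [112.0, 197.0, 160.0, 237.0]), (0.7, [209.0, 140.0, 264.0, 196.0])]
catch [(0.54, [252.0, 181.0, 264.0, 193.0])]
cell []
clip [(0.7, [306.0, 171.0, 336.0, 182.0])]
timer [(0.71, [284.0, 135.0, 306.0, 155.0]), (0.43, [213.0, 209.0, 235.0, 230.0])]
beaker [(0.69, [318.0, 113.0, 344.0, 141.0])]
tip_box [(0.26, [208.0, 139.0, 263.0, 195.0])]
thermometer_case [(0.55, [262.0, 224.0, 309.0, 227.0])]
```

Run:
```python
import cv2,numpy as np
a=cv2.imread("pics/top0.png")[90:260,90:370];a=cv2.resize(a,(800,486),interpolation=cv2.INTER_CUBIC)
cv2.imwrite("pics/top0c.png",a)
b=cv2.imread("pics/side0.png")[110:320,140:420];cv2.imwrite("pics/side0c.png",cv2.resize(b,(800,600),interpolation=cv2.INTER_CUBIC))
```

```text
(no output)
```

View pics/top0c.png

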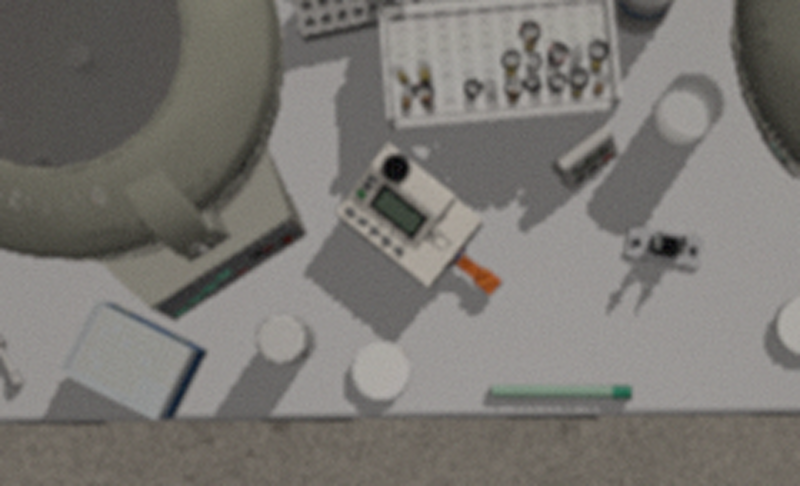

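View pics/side0c.png

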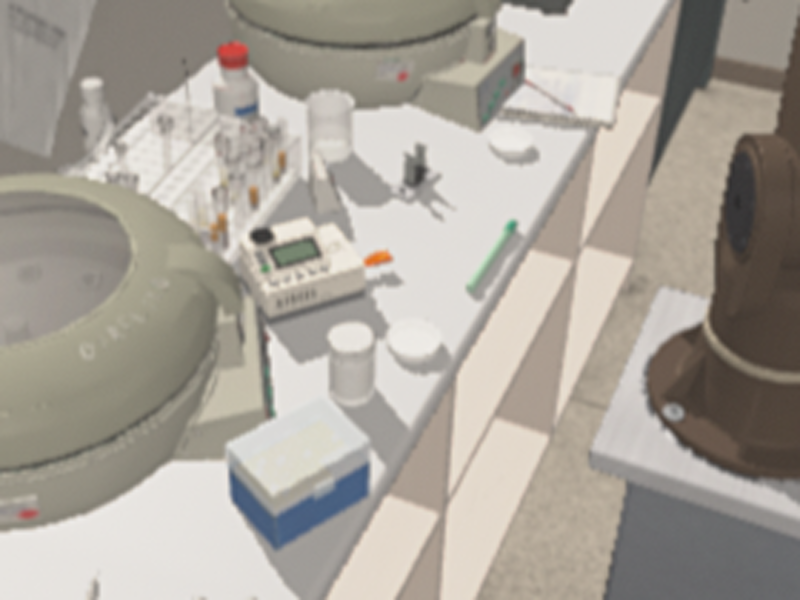

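Top crop: the photometer is centred near crop (410,215), with the orange catch running out down-right to (485,275). The clip is at (663,245). The side view agrees.

Run:
```python
from h import *
im=cv2.imread("pics/top0.png")
f=lambda u,v:(u/2.857+90,v/2.857+90)
print("pad",ray("top",[f(487,280)],.0235),"body",ray("top",[f(410,215)],.07),"clip",ray("top",[f(663,245)],.05))
hsv=cv2.cvtColor(im,cv2.COLOR_BGR2HSV);m=cv2.inRange(hsv,(5,150,80),(20,255,255));m[:, :240]=0;m[:,280:]=0
ys,xs=np.nonzero(m);p=ray("top",np.c_[xs,ys],.022);c=p.mean(0);u,s,v=np.linalg.svd(p-c,full_matrices=False);print(c,v[0],len(xs))
mw=camera_model("wrist");T=np.array(mw["T"]);s=observe()
R=cv2.Rodrigues(s["ee_rot"])[0]
print(np.round(R.T@(T[:3,3]-s["position"]),3),np.round(R.T@T[:3,:3],3),mw["camera_matrix"]); print(np.round(R,3))
for c in ("timer","beaker","clip","jar_cotton","petri"):print(c,[ (r["p"],ray("top",[[(r["rect"][0]+r["rect"][2])/2,(r["rect"][1]+r["rect"][3])/2]],.04).round(3)) for r in recognise(c,"top")][:2])
```

```text
pad [[ 0.48495721 -0.03218951  0.0235    ]] body [[0.5537663  0.05016449 0.07      ]] clip [[ 0.51900921 -0.22505853  0.05      ]]
[ 0.49207102 -0.02273317  0.022     ] [-0.63747739 -0.77046907 -0.        ] 60
[ 0.078 -0.001 -0.185] [[ 0.     0.957  0.291]
 [ 1.    -0.001  0.   ]
 [ 0.001  0.291 -0.957]] [[335.29608964   0.         257.86656944]
 [  0.         335.29608964 185.64576733]
 [  0.           0.           1.        ]]
[[ 0.958  0.288  0.   ]
 [ 0.288 -0.958 -0.   ]
 [ 0.     0.    -1.   ]]
timer [(0.71, array([[ 0.618, -0.144,  0.04 ]])), (0.43, array([[0.386, 0.083, 0.04 ]]))]
beaker [(0.69, array([[ 0.674, -0.257,  0.04 ]]))]
clip [(0.7, array([[ 0.517, -0.223,  0.04 ]]))]
jar_cotton [(0.62, array([[0.554, 0.044, 0.04 ]])), (0.59, array([[0.426, 0.197, 0.04 ]]))]
petri [(0.66, array([[0.385, 0.081, 0.04 ]])), (0.58, array([[ 0.429, -0.387,  0.04 ]]))]
```

>>> {"fn": "apply_moves", "kwargs": {
  "motion": [
    {"x": 4,"y": 5,"z": 2,"yaw": 6},
    {"x": 7,"y": 10,"z": 4,"yaw": 12},
    {"x": 11,"y": 15,"z": 5,"yaw": 18},
    {"x": 14,"y": 20,"z": 5,"yaw": 24},
    {"x": 18,"y": 26,"z": 5,"yaw": 30},
    {"x": 21,"y": 32,"z": 5,"yaw": 34},
    {"x": 25,"y": 38,"z": 5,"yaw": 34},
    {"x": 28,"y": 44,"z": 5,"yaw": 34},
    {"x": 31,"y": 49,"z": 5,"yaw": 34},
    {"x": 31,"y": 49,"z": 5,"yaw": 34}
  ]
}}

```text
schema error: expected keys x, y, z, yaw, hand
```

Run:
```python
from h import *
s=observe();print(s["clock"],s["position"],s["joints"],s["force"])
im=get_image("wrist");cv2.imwrite("pics/w1.png",im)
R=cv2.Rodrigues(s["ee_rot"])[0];print(R.round(3))
for n in("photometer","catch","cell","clip"):
    print(n,[(round(r["p"],2),np.round(r["rect"]).tolist()) for r in recognise(n,"wrist")][:2])
c=np.array([.5538,.0502]);a=np.array([.637,.770])
print(proj("wrist",[[.485,-.032,.0235],[.554,.050,.07],[.517,-.223,.05]]).round())
```

```text
1.15 [ 0.17980177 -0.5985977   0.1998489 ] [ 1.17634981  0.43448847  0.02501564  1.57320073 -0.01161528  1.13399118
 -0.07510262] [ 1.0961746   0.24780884 -0.0038352 ]
[[ 0.958  0.288  0.   ]
 [ 0.288 -0.958 -0.   ]
 [-0.     0.    -1.   ]]
photometer []
catch []
cell []
clip []
[[-388. -477.]
 [-783. -907.]
 [-146. -485.]]
```

View pics/w1.png

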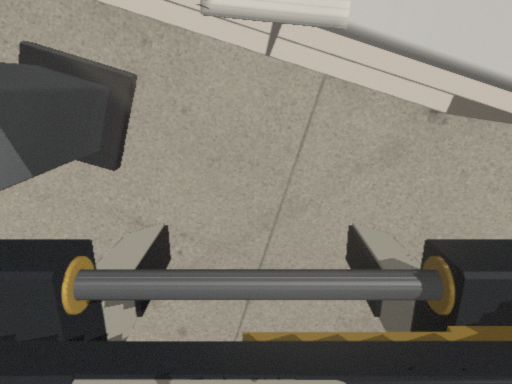

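The call was refused because every row needs all five keys. The picture shows only floor and the open fingers, with image up = tool +x.

>>> {"fn": "apply_moves", "kwargs": {
  "motion": [
    {"x": 3,"y": 5,"z": 2,"yaw": 6,"hand": 0},
    {"x": 6,"y": 10,"z": 4,"yaw": 12,"hand": -1},
    {"x": 9,"y": 15,"z": 5,"yaw": 18,"hand": -1},
    {"x": 12,"y": 20,"z": 5,"yaw": 24,"hand": -1},
    {"x": 15,"y": 26,"z": 5,"yaw": 30,"hand": -1},
    {"x": 18,"y": 32,"z": 5,"yaw": 34,"hand": -1},
    {"x": 21,"y": 38,"z": 5,"yaw": 34,"hand": -1},
    {"x": 24,"y": 44,"z": 5,"yaw": 34,"hand": -1},
    {"x": 26,"y": 48,"z": 5,"yaw": 34,"hand": -1},
    {"x": 26,"y": 48,"z": 5,"yaw": 34,"hand": -1}
  ]
}}

```text
clock: 2.65
position: [0.4416, -0.1136, 0.2503]
ee_rot: [-2.833, -1.357, -0.003]
force: [0.1, -0.9, -0.7]
width: 0.007
gripper_force: 0.0
```

Run:
```python
from h import *
s=observe();print(s["clock"],s["position"],s["joints"],s["force"])
im=get_image("wrist");cv2.imwrite("pics/w2.png",im)
R=cv2.Rodrigues(s["ee_rot"])[0];print(R.round(3))
for n in("photometer","catch","cell","clip"):
    print(n,[(round(r["p"],2),np.round(r["rect"]).tolist()) for r in recognise(n,"wrist")][:2])
print(proj("wrist",[[.485,-.032,.0235],[.554,.050,.07],[.517,-.223,.05]]).round())
```

```text
2.65 [ 0.44162881 -0.11363634  0.25029246] [ 0.52293203  0.14794176 -0.435609    1.85885159  0.06649416  1.14770391
 -0.61302677] [ 0.14937915 -0.87422915 -0.68130931]
[[ 0.627  0.779  0.002]
 [ 0.779 -0.627  0.001]
 [ 0.002  0.    -1.   ]]
photometer [(0.86, [197.0, 0.0, 291.0, 86.0])]
catch [(0.85, [233.0, 38.0, 252.0, 84.0])]
cell [(0.43, [234.0, 32.0, 255.0, 36.0])]
clip [(0.8, [338.0, 146.0, 392.0, 210.0])]
[[241.  67.]
 [238. -58.]
 [364. 179.]]
```

View pics/w2.png

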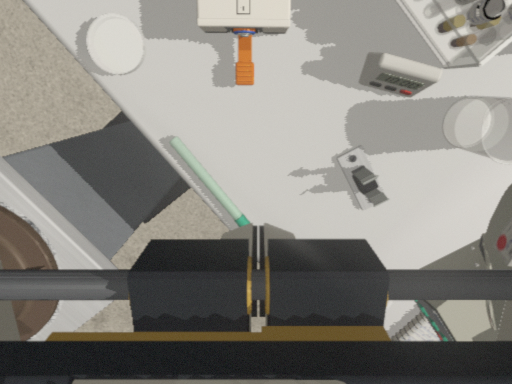

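The catch pad is at (244,73), with the mouth and the button's blue/orange ring under the deck edge at (244,30). The clip is at (363,178), its plate running (350,155)–(378,203). The tool is nearly aligned with the bay. Next I'll look from nearer.

>>> {"fn": "apply_moves", "kwargs": {
  "motion": [
    {"x": 1,"y": 1,"z": -4,"yaw": 0,"hand": -1},
    {"x": 2,"y": 3,"z": -8,"yaw": 0,"hand": -1},
    {"x": 2,"y": 3,"z": -10,"yaw": 0,"hand": -1},
    {"x": 2,"y": 3,"z": -10,"yaw": 0,"hand": -1}
  ]
}}

```text
clock: 3.4
position: [0.4583, -0.0897, 0.1486]
ee_rot: [-2.839, -1.342, 0.004]
force: [-0.6, 0.1, 0.4]
width: 0.004
gripper_force: 0.0
```

Run:
```python
from h import *
s=observe();print(s["clock"],s["position"],s["ee_rot"])
im=get_image("wrist");cv2.imwrite("pics/w3.png",im)
for n in("photometer","catch","cell","clip"):
    print(n,[(round(r["p"],2),np.round(r["rect"]).tolist()) for r in recognise(n,"wrist")][:2])
hsv=cv2.cvtColor(im,cv2.COLOR_BGR2HSV);m=cv2.inRange(hsv,(3,150,80),(22,255,255));m[240:]=0
n,l,st,ce=cv2.connectedComponentsWithStats(m)
for i in range(1,n):
    if st[i,4]>40: print(st[i],ce[i])
x,y,w,h=150,0,200,150
cv2.imwrite("pics/w3c.png",cv2.resize(im[y:y+h,x:x+w],(800,600),interpolation=cv2.INTER_CUBIC))
```

```text
3.4 [ 0.45832506 -0.08970635  0.14862836] [-2.83869306 -1.34215167  0.0044669 ]
photometer [(0.91, [176.0, 0.0, 302.0, 121.0])]
catch [(0.76, [229.0, 57.0, 256.0, 118.0])]
cell [(0.5, [227.0, 46.0, 253.0, 57.0])]
clip [(0.64, [359.0, 189.0, 434.0, 270.0])]
[ 232   55   22   61 1029] [242.93586006  86.72303207]
```

View pics/w3c.png

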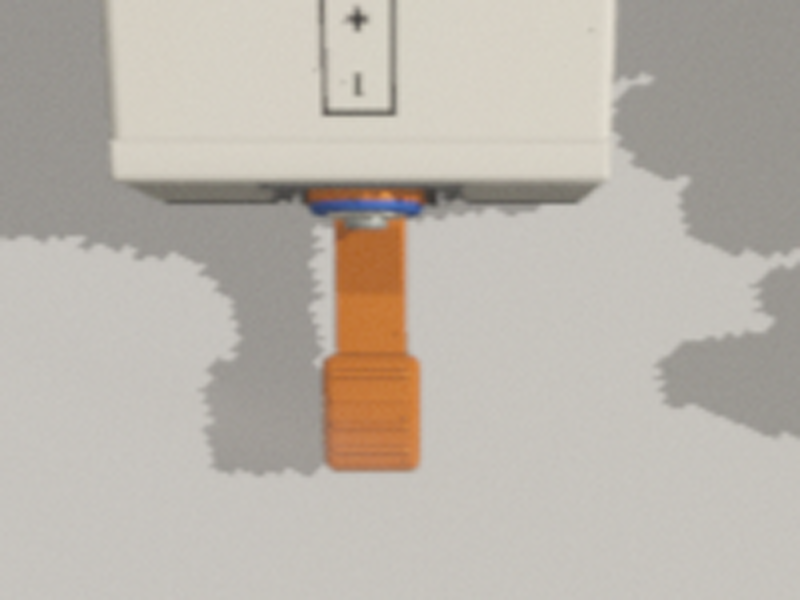

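The pad corners are at crop (323,355), (420,353), (420,470) and (325,470). The deck's front edge runs (113,180)–(610,180), and the button tip is at (365,226). I'll fit the pose from these.

Run:
```python
from h import *
from scipy.optimize import least_squares
L=np.array([[-98,11,23.5],[-98,-11,23.5],[-124,-11,23.5],[-124,11,23.5],[-66,48,56],[-66,-48,56],[-72.5,4.5,34],[-72.5,-4.5,34]])/1000
px=np.array([[323,355],[420,353],[420,470],[325,470],[113,180],[610,180],[347,224],[386,224]])/4+[150,0]
def P(p):
    c,s=np.cos(p[2]),np.sin(p[2]);return np.c_[p[0]+c*L[:,0]-s*L[:,1],p[1]+s*L[:,0]+c*L[:,1],L[:,2]]
r=least_squares(lambda p:(proj("wrist",P(p))-px).ravel(),[.554,.05,.885],loss="soft_l1")
print(r.x,np.degrees(r.x[2]));print((proj("wrist",P(r.x))-px).round(1))
s=observe();R=cv2.Rodrigues(s["ee_rot"])[0];print("toolyaw",np.degrees(np.arctan2(R[1,0],R[0,0])))
a=np.array([np.cos(r.x[2]),np.sin(r.x[2])])
for d in(-.113,-.111,-.077): print(d,r.x[:2]+a*d, (r.x[:2]+a*d-s["position"][:2])*100)
# clip, from w2-like view
im=get_image("wrist")
for t in silhouettes("clip","wrist")[:1]:
    cv2.imwrite("pics/cm.png",t["mask"].astype(np.uint8)*255);print(t["rect"])
```

```text
[0.55898923 0.05382311 0.885396  ] 50.7294540610383
[[-0.3 -0.9]
 [ 0.1 -0.4]
 [ 0.1 -0.1]
 [-0.1 -0.1]
 [ 0.   0.2]
 [-0.1  0.1]
 [-0.3  0.4]
 [ 0.6  0.4]]
toolyaw 50.645415184146614
-0.113 [ 0.48746215 -0.03365761] [2.70543133 5.56036426]
-0.111 [ 0.48872812 -0.03210928] [2.83202793 5.7151974 ]
-0.077 [ 0.51024954 -0.00578765] [4.98417006 8.34736081]
[356.6, 192.4, 428.4, 271.7]
```

>>> {"fn": "apply_moves", "kwargs": {
  "motion": [
    {"x": 1.4,"y": 2.8,"z": -3,"yaw": 0,"hand": -1},
    {"x": 2.7,"y": 5.6,"z": -7,"yaw": 0,"hand": -1},
    {"x": 2.7,"y": 5.6,"z": -11,"yaw": 0,"hand": -1},
    {"x": 2.7,"y": 5.6,"z": -12.3,"yaw": 0,"hand": -1},
    {"x": 2.7,"y": 5.6,"z": -13,"yaw": 0,"hand": -1},
    {"x": 2.7,"y": 5.6,"z": -13.6,"yaw": 0,"hand": -1},
    {"x": 2.7,"y": 5.6,"z": -13.6,"yaw": 0,"hand": -1}
  ]
}}

```text
clock: 4.62
position: [0.4872, -0.0329, 0.0144]
ee_rot: [2.839, 1.344, 0.001]
force: [-0.1, -0.4, 1.3]
width: 0.005
gripper_force: 0.0
```

Run:
```python
from h import *
s=observe();print(s["clock"],s["position"],s["force"])
im=get_image("wrist")
a=np.array([np.cos(.8854),np.sin(.8854)]);c=np.array([.559,.0538])
for d in(-.0725,-.0885):print(proj("wrist",[[*(c+a*d),.034]]))
print([(round(r["p"],2),np.round(r["rect"]).tolist()) for r in recognise("cell","wrist")][:2])
cv2.imwrite("pics/w4.png",cv2.resize(im[40:240,150:350],(500,500)))
```

```text
4.625 [ 0.48720677 -0.03292362  0.01440205] [-0.05682066 -0.38492663  1.32019077]
[[260.91801368 163.47891366]]
[[260.84646483 193.60019215]]
[]
```

View pics/w4.png

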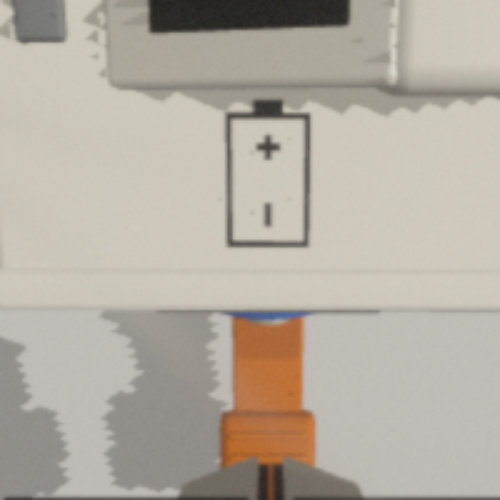

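The battery is still in: only a blue rim shows at (267,315) and the TCP is at 14.4 mm. I'll press further.

>>> {"fn": "apply_moves", "kwargs": {
  "motion": [
    {"x": 0,"y": 0,"z": -0.2,"yaw": 0,"hand": -1},
    {"x": 0,"y": 0,"z": -0.3,"yaw": 0,"hand": -1},
    {"x": 0,"y": 0,"z": -0.3,"yaw": 0,"hand": -1}
  ]
}}

```text
clock: 5.1
position: [0.4867, -0.0326, 0.0108]
ee_rot: [2.839, 1.345, -0.0]
force: [0.7, 0.6, -0.7]
width: 0.001
gripper_force: 0.0
```

```bash
cat > look.py <<'E'
from h import *
s=observe();print(s["clock"],s["position"],s["force"])
im=get_image("wrist")
hsv=cv2.cvtColor(im,cv2.COLOR_BGR2HSV);m=cv2.inRange(hsv,(100,120,50),(130,255,255));m[240:]=0
n,l,st,ce=cv2.connectedComponentsWithStats(m)
for i in range(1,n):
    if st[i,4]>15: print(st[i],ce[i])
E
python3 look.py
```

```text
5.1 [ 0.4867485  -0.03260535  0.01082241] [ 0.67316298  0.59637163 -0.65579034]
[252 167  16   2  19] [260.15789474 167.78947368]
```

Run:
```python
from h import *
a=np.array([np.cos(.8854),np.sin(.8854)]);b=np.array([-a[1],a[0]]);c=np.array([.559,.0538])
for z in(.0235,.016,.013):print(z,proj("wrist",[[*(c-a*.098+b*.011*k),z] for k in(1,-1)]).round(1).tolist())
im=get_image("wrist");cv2.imwrite("pics/w5.png",cv2.resize(im[140:260,190:340],(750,600),interpolation=cv2.INTER_CUBIC))
print(observe()["joint_efforts"].round(2))
```

```text
0.0235 [[241.6, 206.0], [281.9, 206.1]]
0.016 [[242.2, 201.4], [281.0, 201.5]]
0.013 [[242.5, 199.7], [280.7, 199.7]]
[ 1.000e-02 -5.774e+01 -4.870e+00 -1.913e+01 -3.000e-02 -5.000e-02
 -0.000e+00]
```

View pics/w5.png

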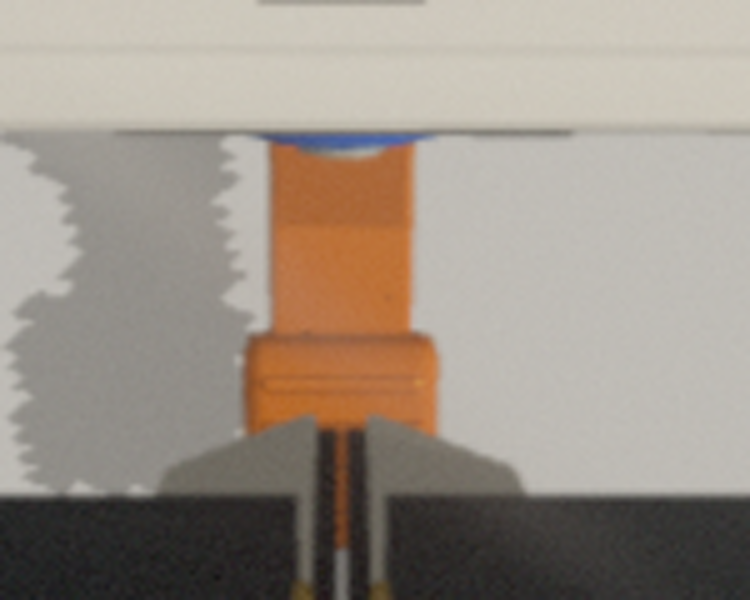

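Run:
```python
from h import *
s=observe();R=cv2.Rodrigues(s["ee_rot"])[0]
q=proj("wrist",[s["position"]+R@np.array(v) for v in([0,0,0],[.0095,0,0],[.0095,0,-.019],[-.0095,0,0],[.0095,.019,0],[0,0,-.038])]);print(q.round(1).tolist(), ((q-[190,140])*5).round().tolist())
T=np.array(camera_model("wrist")["T"]);print(np.round(R.T@(T[:3,3]-s["position"]),4),np.round(R.T@T[:3,:3],3))
a=np.array([np.cos(.8854),np.sin(.8854)]);d=s["position"][:2]-[.559,.0538];print(d@a,d@[-a[1],a[0]])
```

```text
[[259.3, 221.7], [259.4, 206.7], [259.5, 219.2], [259.3, 236.3], [291.8, 206.8], [259.6, 252.4]] [[347.0, 409.0], [347.0, 334.0], [347.0, 396.0], [347.0, 481.0], [509.0, 334.0], [348.0, 562.0]]
[ 0.0785 -0.0007 -0.1847] [[ 0.     0.957  0.29 ]
 [ 1.    -0.001  0.001]
 [ 0.001  0.29  -0.957]]
-0.11260962048678468 0.0012416864885277231
```

Run:
```python
from h import *
a=np.array([np.cos(.8854),np.sin(.8854)]);b=np.array([-a[1],a[0]]);c=np.array([.559,.0538])
f=lambda x,y,z:[*(c+a*x+b*y),z]
q=proj("wrist",[f(-.066,0,.056),f(-.0725,0,.034),f(-.0885,0,.034),f(-.07,.012,.034),f(-.07,-.012,.034)]);print(q.round(1).tolist(),((q-[190,140])*5).round().tolist())
s=observe();print(s["position"],s["ee_rot"],s["joints"])
```

```text
[[262.7, 162.1], [262.1, 165.0], [262.0, 195.7], [237.7, 160.1], [286.5, 160.1]] [[364.0, 111.0], [361.0, 125.0], [360.0, 279.0], [239.0, 100.0], [483.0, 100.0]]
[ 0.4867591  -0.03259283  0.01082727] [-2.83891385e+00 -1.34537757e+00  4.21768214e-05] [ 0.2489774   0.50591329 -0.38416968  2.07383179  0.3190407   0.6175347
 -1.03968171]
```

>>> {"fn": "apply_moves", "kwargs": {
  "motion": [
    {"x": 0,"y": 0,"z": -0.1,"yaw": 0,"hand": -1},
    {"x": 0,"y": 0,"z": -0.2,"yaw": 0,"hand": -1},
    {"x": 0,"y": 0,"z": -0.2,"yaw": 0,"hand": -1}
  ]
}}

```text
clock: 5.58
position: [0.4867, -0.0326, 0.0087]
ee_rot: [-2.839, -1.345, 0.0]
force: [0.3, 0.6, 0.9]
width: 0.005
gripper_force: 0.0
```

```bash
python3 look.py
```

```text
5.575 [ 0.48669851 -0.03260145  0.00872378] [0.3124999  0.5974665  0.85066829]
[252 168  16   2  18] [259.94444444 168.88888889]
```

Run:
```python
from h import *
im=get_image("side")
s=observe();q=proj("side",[s["position"],[.559,.0538,.04]]);print(q)
u,v=q[0].astype(int)
cv2.imwrite("pics/s5.png",cv2.resize(im[v-45:v+30,u-60:u+40],(800,600),interpolation=cv2.INTER_CUBIC));print(u,v)
```

```text
[[272.76281929 202.21470503]
 [244.66957316 203.36121219]]
272 202
```

View pics/s5.png

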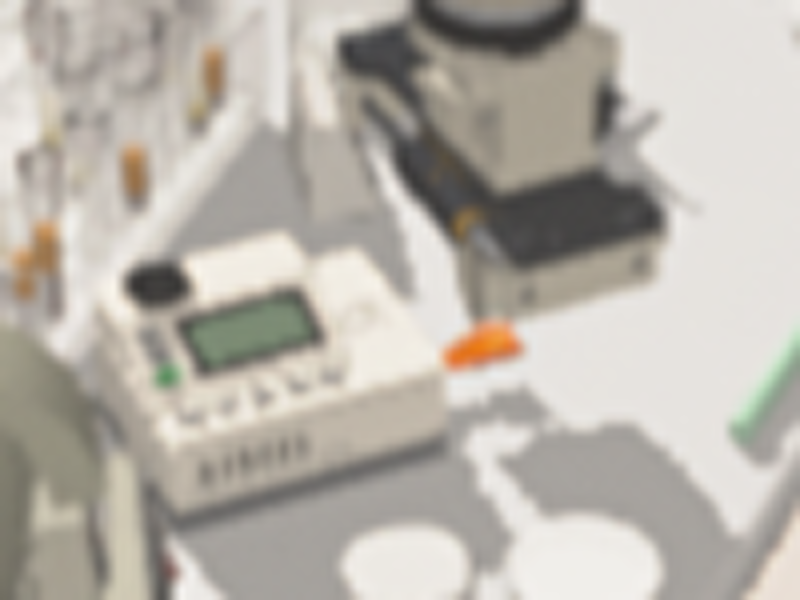

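The side view shows the fingers still above the pad (pad at crop (485,345), finger end at about (485,315)). The real fingertips seem to be higher than the TCP says, and nothing presses yet. I'll go down gently and watch the force.

>>> {"fn": "apply_moves", "kwargs": {
  "motion": [
    {"x": 0,"y": 0,"z": -0.2,"yaw": 0,"hand": -1},
    {"x": 0,"y": 0,"z": -0.4,"yaw": 0,"hand": -1},
    {"x": 0,"y": 0,"z": -0.4,"yaw": 0,"hand": -1}
  ]
}}

```text
clock: 6.05
position: [0.4866, -0.0326, 0.0046]
ee_rot: [-2.839, -1.345, 0.001]
force: [0.1, -0.2, -0.8]
width: 0.004
gripper_force: 0.0
```

```bash
python3 look.py
```

```text
6.05 [ 0.48659888 -0.03259552  0.00462336] [ 0.07160064 -0.21396902 -0.8051578 ]
```

Run:
```python
from h import *
def blob(im):
    hsv=cv2.cvtColor(im,cv2.COLOR_BGR2HSV);m=cv2.inRange(hsv,(5,150,150),(18,255,255));m[:190]=0;m[215:]=0;m[:,:262]=0;m[:,285:]=0
    ys,xs=np.nonzero(m);return len(xs),xs.min(),xs.max(),ys.min(),ys.max(),xs.mean().round(2),ys.mean().round(2)
a=cv2.imread("pics/side0.png");print(blob(a))
im=get_image("side");print(blob(im))
for y in range(192,210):print(y,im[y,266:284].sum(1).tolist())
```

```text
(18, np.int64(268), np.int64(275), np.int64(199), np.int64(202), np.float64(271.56), np.float64(200.11))
(22, np.int64(268), np.int64(275), np.int64(198), np.int64(202), np.float64(271.68), np.float64(199.77))
192 [686, 689, 662, 484, 408, 379, 418, 446, 443, 431, 408, 401, 418, 462, 474, 477, 480, 484]
193 [687, 689, 664, 505, 413, 375, 428, 473, 467, 455, 455, 440, 431, 475, 484, 483, 481, 478]
194 [686, 687, 672, 553, 431, 376, 431, 486, 473, 461, 457, 398, 392, 462, 479, 474, 476, 477]
195 [684, 687, 681, 618, 463, 372, 419, 475, 468, 463, 449, 393, 404, 463, 481, 486, 499, 521]
196 [684, 686, 690, 667, 513, 374, 397, 456, 459, 451, 464, 452, 469, 506, 540, 562, 605, 633]
197 [684, 688, 692, 678, 562, 403, 389, 444, 448, 452, 502, 545, 580, 617, 643, 658, 678, 681]
198 [681, 688, 684, 644, 559, 427, 411, 436, 454, 475, 543, 634, 673, 681, 684, 682, 687, 684]
199 [679, 676, 629, 539, 469, 407, 411, 436, 451, 443, 509, 629, 685, 689, 687, 683, 684, 683]
200 [684, 614, 517, 432, 386, 376, 386, 408, 407, 394, 448, 573, 676, 686, 684, 683, 681, 683]
201 [689, 557, 421, 378, 384, 379, 387, 409, 430, 461, 517, 612, 678, 686, 683, 681, 682, 682]
202 [661, 574, 462, 446, 477, 456, 484, 557, 588, 612, 647, 675, 686, 683, 683, 683, 682, 683]
203 [601, 602, 586, 587, 608, 604, 628, 679, 688, 686, 686, 684, 687, 683, 682, 683, 683, 683]
204 [548, 609, 674, 685, 685, 684, 685, 687, 686, 687, 675, 656, 676, 686, 684, 683, 681, 681]
205 [543, 608, 685, 695, 691, 687, 678, 645, 630, 628, 599, 566, 634, 679, 687, 684, 682, 682]
206 [546, 600, 677, 689, 674, 657, 649, 546, 504, 508, 499, 489, 543, 638, 679, 687, 683, 682]
207 [548, 573, 621, 634, 602, 562, 572, 504, 471, 476, 478, 479, 487, 544, 641, 680, 686, 685]
208 [549, 539, 518, 506, 500, 485, 494, 485, 492, 483, 482, 481, 479, 488, 545, 639, 679, 689]
209 [545, 527, 490, 476, 480, 497, 500, 530, 569, 516, 482, 483, 482, 477, 490, 545, 639, 671]
```

The pad hasn't moved, so the fingertips sit about 20 mm above the reported TCP. I'll keep lowering until the force shows contact.

>>> {"fn": "apply_moves", "kwargs": {
  "motion": [
    {"x": 0,"y": 0,"z": -0.2,"yaw": 0,"hand": -1},
    {"x": 0,"y": 0,"z": -0.4,"yaw": 0,"hand": -1},
    {"x": 0,"y": 0,"z": -0.5,"yaw": 0,"hand": -1},
    {"x": 0,"y": 0,"z": -0.5,"yaw": 0,"hand": -1}
  ]
}}

```text
clock: 6.65
position: [0.4867, -0.0326, -0.0003]
ee_rot: [-2.839, -1.345, 0.0]
force: [-0.6, -0.6, -0.3]
width: 0.008
gripper_force: 0.0
```

```bash
python3 look.py; python3 -c "
from h import *
for i in range(4):
  get_image('side');s=observe();print(s['force'].round(2),s['position'].round(4),s['joint_efforts'].round(1))"
```

```text
6.65 [ 4.86690485e-01 -3.25785446e-02 -2.64127748e-04] [-0.62321141 -0.59882143 -0.29297357]
[-0.39  0.    0.11] [ 4.868e-01 -3.260e-02 -2.000e-04] [ -0.  -58.3  -4.8 -18.4  -0.   -0.1  -0. ]
[ 0.54  0.19 -0.2 ] [ 4.868e-01 -3.260e-02 -1.000e-04] [ -0.  -58.4  -4.8 -18.4  -0.   -0.1  -0. ]
[ 0.32 -0.73  0.45] [ 4.868e-01 -3.260e-02 -1.000e-04] [ -0.  -58.4  -4.8 -18.4  -0.   -0.1   0. ]
[-0.2   1.05  0.55] [ 4.868e-01 -3.260e-02 -1.000e-04] [ -0.  -58.4  -4.9 -18.4  -0.   -0.1   0. ]
```

>>> {"fn": "apply_moves", "kwargs": {
  "motion": [
    {"x": 0,"y": 0,"z": -0.3,"yaw": 0,"hand": -1},
    {"x": 0,"y": 0,"z": -0.6,"yaw": 0,"hand": -1},
    {"x": 0,"y": 0,"z": -0.6,"yaw": 0,"hand": -1}
  ]
}}

```text
clock: 7.28
position: [0.487, -0.0326, -0.0063]
ee_rot: [2.839, 1.345, 0.0]
force: [0.8, 1.1, 0.9]
width: 0.002
gripper_force: 0.5
```

```bash
python3 look.py; python3 -c "
from h import *
im=get_image('side');s=observe();print(s['force'].round(2))
b=cv2.resize(im[175:225,235:305],(700,500),interpolation=cv2.INTER_CUBIC);w=get_image('wrist')[150:262,195:335]
cv2.imwrite('pics/s6.png',np.hstack([b[:,200:560],cv2.resize(w,(440,500))[:, :]]))"
```

```text
7.275 [ 0.48695232 -0.03256158 -0.00629386] [0.80424062 1.12556927 0.85310343]
[ 0.14 -0.48  1.45]
```

View pics/s6.png

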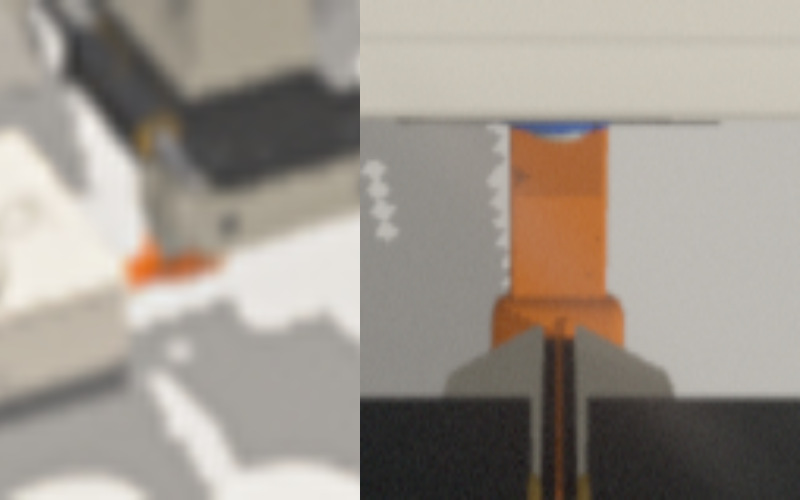

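Left: the fingers now rest on the orange pad. Right: the pad is under the fingertips at (560,330), and the force is just starting (about 1 N). So the real tips are roughly 28 mm above the reported TCP. I'll press on by about 12 mm.

>>> {"fn": "apply_moves", "kwargs": {
  "motion": [
    {"x": 0,"y": 0,"z": -0.3,"yaw": 0,"hand": -1},
    {"x": 0,"y": 0,"z": -0.5,"yaw": 0,"hand": -1},
    {"x": 0,"y": 0,"z": -0.5,"yaw": 0,"hand": -1}
  ]
}}

```text
clock: 7.8
position: [0.4869, -0.0325, -0.0113]
ee_rot: [-2.839, -1.346, -0.0]
force: [0.8, 0.7, 1.6]
width: 0.006
gripper_force: 0.8
```

```bash
python3 look.py
```

```text
7.8 [ 0.48687803 -0.03245757 -0.01128387] [0.82483565 0.65488999 1.61467706]
[253 182  19   2  28] [260.71428571 182.35714286]
```

>>> {"fn": "apply_moves", "kwargs": {
  "motion": [
    {"x": 0,"y": 0,"z": -0.3,"yaw": 0,"hand": -1},
    {"x": 0,"y": 0,"z": -0.5,"yaw": 0,"hand": -1},
    {"x": 0,"y": 0,"z": -0.5,"yaw": 0,"hand": -1}
  ]
}}

```text
clock: 8.22
position: [0.4867, -0.0326, -0.0163]
ee_rot: [-2.839, -1.345, 0.0]
force: [0.4, 0.2, 1.7]
width: 0.004
gripper_force: 1.0
```

```bash
python3 look.py
```

```text
8.225 [ 0.48672042 -0.03264989 -0.01632085] [0.40842671 0.19179486 1.72707594]
[248 185  38  15 457] [266.94310722 191.03282276]
```

The battery has sprung out (blue blob at (267,191)). Real tip ≈ reported z + 29 mm. I'll rise, part-open and check the battery.

>>> {"fn": "apply_moves", "kwargs": {
  "motion": [
    {"x": 0,"y": 0,"z": 2,"yaw": 0,"hand": -1},
    {"x": 0,"y": 0,"z": 5,"yaw": 0,"hand": -0.1},
    {"x": 0,"y": 0,"z": 6,"yaw": 0,"hand": -0.1},
    {"x": 0,"y": 0,"z": 6,"yaw": 0,"hand": -0.1}
  ]
}}

```text
clock: 8.78
position: [0.4868, -0.0329, 0.044]
ee_rot: [2.839, 1.345, 0.001]
force: [0.8, 1.3, -0.2]
width: 0.28
gripper_force: 0.0
```

Run:
```python
from h import *
s=observe();print(s["clock"],s["position"],s["width"])
im=get_image("wrist");cv2.imwrite("pics/w7.png",im)
t=silhouettes("cell","wrist");print([(x["p"],x["rect"]) for x in t][:2])
hsv=cv2.cvtColor(im,cv2.COLOR_BGR2HSV)
for lo,hi in(((100,120,50),(130,255,255)),((3,150,80),(22,255,255))):
    m=cv2.inRange(hsv,lo,hi);n,l,st,ce=cv2.connectedComponentsWithStats(m)
    for i in range(1,n):
        if st[i,4]>40: print(st[i],ce[i].round(1))
a=np.array([np.cos(.8854),np.sin(.8854)]);b=np.array([-a[1],a[0]]);c=np.array([.5571,.0534])
f=lambda x,y,z:[*(c+a*x+b*y),z]
print(proj("wrist",[f(-.066,0,.056),f(-.098,.011,.0235),f(-.098,-.011,.0235),f(-.0835,.012,.034),f(-.0835,-.012,.034),f(-.0835,0,.046)]).round(1).tolist())
```

```text
8.775 [ 0.48680904 -0.03291253  0.04397106] 0.28032053546795704
[(0.82, [237.0, 152.6, 276.5, 187.7])]
[244 152  33  12 354] [260.8 157.6]
[239 164  39  17 529] [258.9 172.1]
[244 184  30  37 591] [261.4 197.3]
[243 204  24  19 272] [251.5 215.3]
[330 326  16  14  41] [336.9 330.6]
[336 326  73  15 550] [373.2 333.3]
[100 332 115   9 664] [154.4 335.9]
[[260.2, 149.9], [242.7, 189.8], [277.1, 189.8], [239.9, 171.9], [280.1, 172.0], [260.1, 177.3]]
```

>>> {"fn": "apply_moves", "kwargs": {
  "motion": [
    {"x": 1,"y": 1.2,"z": 0,"yaw": 0,"hand": 0},
    {"x": 2,"y": 2.5,"z": 0,"yaw": 0,"hand": 0},
    {"x": 2,"y": 2.5,"z": -2,"yaw": 0,"hand": 0},
    {"x": 2,"y": 2.5,"z": -4,"yaw": 0,"hand": 0},
    {"x": 2,"y": 2.5,"z": -5,"yaw": 0,"hand": 0},
    {"x": 2,"y": 2.5,"z": -5.5,"yaw": 0,"hand": 0},
    {"x": 2,"y": 2.5,"z": -5.5,"yaw": 0,"hand": 0}
  ],
  "newtons": 30
}}

```text
clock: 9.75
position: [0.5069, -0.0072, -0.0113]
ee_rot: [-2.838, -1.346, 0.0]
force: [-0.3, -0.8, 0.0]
width: 0.502
gripper_force: 0.0
```

Run:
```python
from h import *
s=observe();print(s["clock"],s["position"],s["width"],s["force"].round(1))
im=get_image("wrist");cv2.imwrite("pics/w8.png",cv2.resize(im[90:384,100:420],(640,588)))
```

```text
9.75 [ 0.50690917 -0.0071976  -0.01128108] 0.5017143387233076 [-0.3 -0.8  0. ]
```

View pics/w8.png

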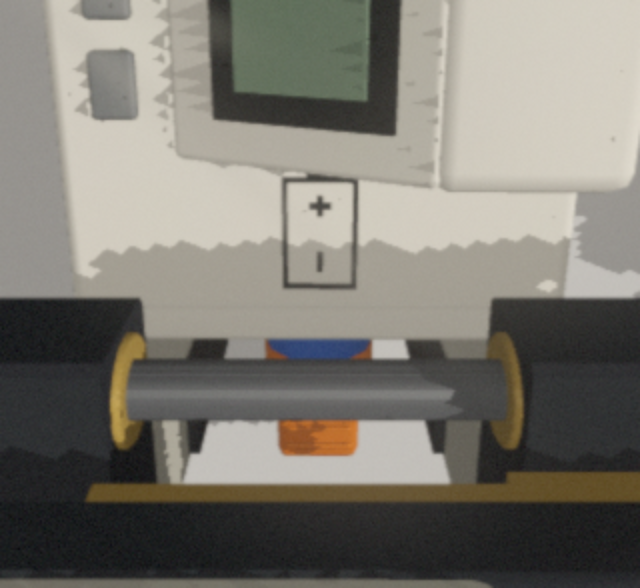

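The battery (320,350) lies centred between the open fingers, with the pads at (200,400) and (435,400). Now I'll close.

>>> {"fn": "apply_moves", "kwargs": {
  "motion": [
    {"x": 0,"y": 0,"z": 0,"yaw": 0,"hand": -1},
    {"x": 0,"y": 0,"z": 0,"yaw": 0,"hand": -1},
    {"x": 0,"y": 0,"z": 0,"yaw": 0,"hand": -1},
    {"x": 0,"y": 0,"z": 0,"yaw": 0,"hand": -1}
  ],
  "newtons": 40
}}

```text
clock: 10.3
position: [0.5069, -0.0077, -0.011]
ee_rot: [2.839, 1.345, 0.0]
force: [0.1, -0.3, 1.0]
width: 0.254
gripper_force: 40.0
```

>>> {"fn": "apply_moves", "kwargs": {
  "motion": [
    {"x": -0.63,"y": -0.77,"z": 0.05,"yaw": 0,"hand": -1},
    {"x": -1.58,"y": -1.94,"z": 0.1,"yaw": 0,"hand": -1},
    {"x": -2.53,"y": -3.1,"z": 0.1,"yaw": 0,"hand": -1},
    {"x": -3.48,"y": -4.26,"z": 0.1,"yaw": 0,"hand": -1},
    {"x": -4.43,"y": -5.42,"z": 0.1,"yaw": 0,"hand": -1},
    {"x": -5.38,"y": -6.58,"z": 0.1,"yaw": 0,"hand": -1},
    {"x": -6,"y": -7.35,"z": 0.1,"yaw": 0,"hand": -1},
    {"x": -6.3,"y": -7.7,"z": 0.1,"yaw": 0,"hand": -1},
    {"x": -6.3,"y": -7.7,"z": 0.1,"yaw": 0,"hand": -1}
  ]
}}

```text
clock: 11.42
position: [0.4436, -0.0848, -0.0102]
ee_rot: [-2.839, -1.345, 0.0]
force: [-0.5, 0.9, -1.5]
width: 0.251
gripper_force: 40.0
```

Run:
```python
from h import *
s=observe();print(s["clock"],s["position"],s["width"],s["force"].round(1),s["gripper_force"])
a=np.array([np.cos(.8854),np.sin(.8854)]);b=np.array([-a[1],a[0]]);c=np.array([.5571,.0534])
d=s["position"][:2]-c;print(d@a,d@b)
im=get_image("wrist");cv2.imwrite("pics/w9.png",im)
print([(x["p"],x["rect"]) for x in silhouettes("cell","wrist")][:2],[(x["p"],x["rect"]) for x in recognise("photometer","wrist")][:2])
x=-.079+d@a+.079
f=lambda x,y,z:[*(c+a*x+b*y),z]
e=d@a-.007
for off in(0,.0875):print(proj("wrist",[f(e+off,.012,.035),f(e+off,-.012,.035),f(e+off,0,.047)]).round(1).tolist())
```

```text
11.425 [ 0.4435732  -0.08478476 -0.01017933] 0.2513366834248366 [-0.5  0.9 -1.5] 39.998679757118225
-0.17883843209690203 0.0004206705940404634
[(0.92, [230.6, 78.3, 286.2, 268.7])] [(0.68, [150.6, 0.0, 370.0, 84.1])]
[[235.0, 274.4], [285.8, 274.5], [260.5, 289.3]]
[[230.8, 80.4], [291.2, 80.5], [261.3, 80.1]]
```

The battery is out and straight in the grip (seen rows 78–269, as predicted). Next I'll lift, turn −60° and look at the clip from the side of it.

>>> {"fn": "apply_moves", "kwargs": {
  "motion": [
    {"x": 0,"y": 0,"z": 4,"yaw": 0,"hand": -1},
    {"x": 0,"y": 0,"z": 9,"yaw": 0,"hand": -1},
    {"x": 0,"y": -1,"z": 14,"yaw": -10,"hand": -1},
    {"x": 0,"y": -3,"z": 15,"yaw": -20,"hand": -1},
    {"x": 0,"y": -5,"z": 15,"yaw": -30,"hand": -1},
    {"x": 0,"y": -6.5,"z": 15,"yaw": -40,"hand": -1},
    {"x": 0,"y": -6.5,"z": 15,"yaw": -50,"hand": -1},
    {"x": 0,"y": -6.5,"z": 15,"yaw": -60,"hand": -1},
    {"x": 0,"y": -6.5,"z": 15,"yaw": -60,"hand": -1}
  ]
}}

```text
clock: 12.7
position: [0.4439, -0.1491, 0.1398]
ee_rot: [3.132, -0.251, -0.0]
force: [-0.2, -0.3, -1.7]
width: 0.248
gripper_force: 40.0
```

Run:
```python
from h import *
s=observe();print(s["clock"],s["position"],s["width"],s["joints"].round(2),s["gripper_force"])
R=cv2.Rodrigues(s["ee_rot"])[0];print("yaw",np.degrees(np.arctan2(R[1,0],R[0,0])))
im=get_image("wrist");cv2.imwrite("pics/w10.png",im)
t=silhouettes("clip","wrist");print([(x["p"],x["rect"]) for x in t][:3]);np.save("clipm.npy",t[0]["mask"])
print([(x["p"],x["rect"]) for x in silhouettes("cell","wrist")][:2])
print(proj("wrist",[[.517,-.223,.006],[.517,-.223,.06]]))
cs,_=cv2.findContours(t[0]["mask"].astype(np.uint8),cv2.RETR_EXTERNAL,cv2.CHAIN_APPROX_SIMPLE);c=max(cs,key=cv2.contourArea)
print(cv2.approxPolyDP(c,2.5,True)[:,0].tolist(),cv2.minAreaRect(c))
```

```text
12.7 [ 0.44387204 -0.14909556  0.1397584 ] 0.24766255103429852 [ 0.42  0.27 -0.26  2.    0.09  0.88 -1.61] 39.9995094537735
yaw -9.168197006277953
[(0.79, [289.1, 46.9, 385.6, 91.3])]
[(0.83, [229.5, 79.1, 286.2, 266.7])]
[[326.12366222  76.68661279]
 [340.17353946  75.27052349]]
[[290, 48], [290, 87], [376, 89], [379, 86], [382, 48]] ((335.29766845703125, 67.60662078857422), (94.73217010498047, 42.43396759033203), 1.2730300426483154)
```

>>> {"fn": "apply_moves", "kwargs": {
  "motion": [
    {"x": 3,"y": 0.5,"z": 0,"yaw": -1,"hand": -1},
    {"x": 5,"y": 1,"z": 0,"yaw": -1,"hand": -1},
    {"x": 5,"y": 1,"z": 0,"yaw": -1,"hand": -1}
  ]
}}

```text
clock: 13.22
position: [0.4949, -0.1389, 0.1397]
ee_rot: [-3.129, 0.276, -0.001]
force: [0.3, -0.3, -2.1]
width: 0.252
gripper_force: 40.0
```

```bash
cat > fitclip.py <<'E'
from h import *
from scipy.optimize import minimize
s=observe();print(s["clock"],s["position"])
R=cv2.Rodrigues(s["ee_rot"])[0];print("toolyaw",np.degrees(np.arctan2(R[1,0],R[0,0])))
im=get_image("wrist");cv2.imwrite("pics/w11.png",im)
t=silhouettes("clip","wrist");print([(x["p"],np.round(x["rect"])) for x in t][:3]);M=t[0]["mask"]
M=M.astype(np.uint8)
def box(x0,x1,y0,y1,z0,z1): return np.array([[x,y,z] for x in(x0,x1) for y in(y0,y1) for z in(z0,z1)])/1e3
B=[box(-18,18,-42,42,0,6),box(-11,11,-13,13,0,28),box(-9,9,12,16,6,60),box(-9,9,-16,-12,6,60)]
def rend(p):
    c,q=np.cos(p[2]),np.sin(p[2]);o=np.zeros((384*4,512*4),np.uint8)
    for b in B:
        w=np.c_[p[0]+c*b[:,0]-q*b[:,1],p[1]+q*b[:,0]+c*b[:,1],b[:,2]]
        cv2.fillConvexPoly(o,cv2.convexHull((proj("wrist",w)*4).astype(np.int32)),1)
    return cv2.resize(o.astype(np.float32),(512,384),interpolation=cv2.INTER_AREA)
def cost(v):
    r=rend([v[0]/100,v[1]/100,v[2]/10]);return 1-np.minimum(r,M).sum()/np.maximum(r,M).sum()
best=min((minimize(cost,[51.7,-22.3,y],method="Nelder-Mead",options=dict(initial_simplex=[[51.7,-22.3,y],[52.5,-22.3,y],[51.7,-21.5,y],[51.7,-22.3,y+.6]])) for y in(-1.5,-1.9)),key=lambda r:r.fun)
v=best.x;print("clip",v[:2]/100,np.degrees(v[2]/10),best.fun)
print([(x["p"],np.round(x["rect"])) for x in recognise("cell","wrist")][:1])
E
python3 fitclip.py
```

```text
13.225 [ 0.4949354  -0.13886225  0.13969655]
toolyaw -10.078341498078926
[(0.95, array([304., 104., 400., 142.]))]
clip [ 0.52039128 -0.23271362] -10.22159443142104 0.02837216854095459
[(0.73, array([230.,  80., 286., 270.]))]
```

Run:
```python
from h import *
s=observe();R=cv2.Rodrigues(s["ee_rot"])[0]
for z in(-.03,-.045,-.06,-.066,-.075,-.085,-.095):print(z,proj("wrist",[s["position"]+R@np.array([x,0.03,z]) for x in(.0095,.02,.0375)])[:,1].round(1))
w=cv2.imread("pics/w11.png").sum(2)
print("col 180",w[200:384:6,180].tolist());print("col 330",w[200:384:6,330].tolist())
u=np.array([np.cos(np.radians(-10.2)),np.sin(np.radians(-10.2))]);c=np.array([.5191,-.2313])
t=c-.036*u;print(t,(t-s["position"][:2])*100)
```

```text
-0.03 [226.3 206.6 172.1]
-0.045 [239.7 218.4 180.9]
-0.06 [255.8 232.6 191.5]
-0.066 [263.2 239.1 196.5]
-0.075 [275.6 250.1 204.8]
-0.085 [291.5 264.3 215.7]
-0.095 [310.3 281.2 228.6]
col 180 [587, 586, 588, 589, 587, 589, 588, 170, 171, 155, 163, 169, 187, 186, 165, 149, 139, 161, 146, 153, 158, 158, 339, 367, 135, 143, 138, 133, 132, 141, 489]
col 330 [589, 587, 589, 588, 588, 588, 587, 197, 186, 191, 184, 197, 243, 264, 163, 155, 164, 154, 160, 158, 161, 332, 363, 361, 152, 156, 140, 152, 135, 146, 473]
[ 0.48366896 -0.22492495] [-0.90795387 -8.50432364]
```

>>> {"fn": "apply_moves", "kwargs": {
  "motion": [
    {"x": -0.4,"y": -4.2,"z": 0,"yaw": 0,"hand": -1},
    {"x": -0.9,"y": -8.5,"z": -2,"yaw": 0,"hand": -1},
    {"x": -0.9,"y": -8.5,"z": -6,"yaw": 0,"hand": -1},
    {"x": -0.9,"y": -8.5,"z": -8,"yaw": 0,"hand": -1},
    {"x": -0.9,"y": -8.5,"z": -8,"yaw": 0,"hand": -1}
  ],
  "newtons": 60
}}

```text
clock: 14.0
position: [0.4827, -0.2245, 0.0586]
ee_rot: [-3.128, 0.282, 0.006]
force: [0.1, 0.0, 0.3]
width: 0.244
gripper_force: 60.0
```

Run:
```python
from h import *
s=observe();print(s["clock"],s["position"],s["force"].round(1))
im=get_image("wrist");cv2.imwrite("pics/w12.png",im)
for n in("clip","cell"):print(n,[(x["p"],np.round(x["rect"])) for x in silhouettes(n,"wrist")][:1])
u=np.array([np.cos(np.radians(-10.2)),np.sin(np.radians(-10.2))]);l=np.array([-u[1],u[0]]);c=np.array([.5191,-.2313])
f=lambda x,y,z:[*(c+u*x+l*y),z]
print("plate L,R ends",proj("wrist",[f(0,.042,.006),f(0,-.042,.006)]).round(1).tolist())
print("jaw tops",proj("wrist",[f(.009,.016,.06),f(.009,-.016,.06),f(-.009,.016,.06),f(-.009,-.016,.06)]).round(1).tolist())
g=cv2.cvtColor(im,cv2.COLOR_BGR2GRAY)
for r in(150,165,180,195):print(r,g[r,195:325:3].tolist())
```

```text
14.0 [ 0.48265163 -0.2245431   0.05864458] [0.1 0.  0.3]
clip [(0.88, array([200., 113., 323., 172.]))]
cell [(0.84, array([231.,  78., 288., 271.]))]
plate L,R ends [[200.5, 146.6], [316.9, 146.5]]
jaw tops [[230.4, 147.8], [287.6, 147.8], [231.1, 178.8], [286.8, 178.7]]
150 [185, 168, 148, 179, 173, 173, 175, 180, 176, 176, 175, 130, 129, 146, 162, 169, 177, 184, 191, 195, 198, 202, 202, 204, 206, 203, 203, 202, 197, 191, 179, 146, 166, 174, 172, 174, 167, 176, 176, 175, 174, 180, 189, 187]
165 [186, 180, 151, 149, 148, 148, 148, 147, 146, 146, 144, 125, 128, 146, 161, 171, 179, 185, 191, 196, 198, 201, 203, 203, 203, 204, 203, 201, 197, 191, 177, 150, 141, 147, 144, 144, 144, 146, 145, 176, 189, 187, 189, 187]
180 [188, 188, 187, 187, 187, 185, 154, 148, 148, 150, 148, 148, 135, 147, 158, 169, 178, 185, 189, 194, 199, 203, 203, 205, 205, 205, 202, 201, 196, 189, 178, 185, 187, 187, 187, 188, 189, 188, 188, 187, 189, 188, 188, 187]
195 [189, 187, 189, 186, 168, 144, 144, 143, 174, 168, 149, 183, 98, 89, 95, 99, 101, 100, 102, 98, 94, 96, 95, 94, 93, 89, 94, 94, 91, 89, 107, 187, 187, 188, 188, 189, 188, 187, 187, 189, 187, 187, 187, 186]
```

>>> {"fn": "apply_moves", "kwargs": {
  "motion": [
    {"x": 0.1,"y": -0.15,"z": -1,"yaw": 0,"hand": -1},
    {"x": 0.1,"y": -0.15,"z": -2.5,"yaw": 0,"hand": -1},
    {"x": 0.1,"y": -0.15,"z": -4,"yaw": 0,"hand": -1},
    {"x": 0.1,"y": -0.15,"z": -5,"yaw": 0,"hand": -1},
    {"x": 0.1,"y": -0.15,"z": -5,"yaw": 0,"hand": -1}
  ]
}}

```text
clock: 14.78
position: [0.4854, -0.2258, 0.0089]
ee_rot: [-3.128, 0.281, 0.002]
force: [-0.2, 0.1, -1.4]
width: 0.251
gripper_force: 60.0
```

>>> {"fn": "apply_moves", "kwargs": {
  "motion": [
    {"x": 0,"y": 0,"z": -0.7,"yaw": 0,"hand": -1},
    {"x": 0,"y": 0,"z": -1.3,"yaw": 0,"hand": -1},
    {"x": 0,"y": 0,"z": -1.6,"yaw": 0,"hand": -1},
    {"x": 0,"y": 0,"z": -1.6,"yaw": 0,"hand": -1}
  ]
}}

```text
clock: 15.28
position: [0.4854, -0.226, -0.0064]
ee_rot: [-3.129, 0.282, 0.001]
force: [-0.6, 0.1, 1.1]
width: 0.248
gripper_force: 60.0
```

Run:
```python
from h import *
s=observe();print(s["clock"],s["position"],s["force"].round(1),s["ft_torque"].round(2))
im=get_image("wrist");cv2.imwrite("pics/w13.png",im)
for n in("clip","cell"):print(n,[(x["p"],np.round(x["rect"])) for x in silhouettes(n,"wrist")][:1])
```

```text
15.275 [ 0.48541296 -0.2259752  -0.0064197 ] [-0.6  0.1  1.1] [0.14 0.11 0.05]
clip [(0.73, array([175., 127., 342., 221.]))]
cell [(0.77, array([228.,  80., 287., 269.]))]
```

>>> {"fn": "apply_moves", "kwargs": {
  "motion": [
    {"x": 0,"y": 0,"z": -0.2,"yaw": 0,"hand": -1},
    {"x": 0,"y": 0,"z": -0.3,"yaw": 0,"hand": -1},
    {"x": 0,"y": 0,"z": -0.3,"yaw": 0,"hand": -1}
  ]
}}

```text
clock: 15.8
position: [0.4854, -0.2262, -0.0086]
ee_rot: [3.129, -0.282, -0.0]
force: [-5.0, 1.5, 9.0]
width: 0.247
gripper_force: 60.0
```

Run:
```python
from h import *
s=observe();print(s["clock"],s["position"],s["force"].round(1),s["ft_torque"].round(2))
im=get_image("wrist");cv2.imwrite("pics/w14.png",im)
def w(f):
    g=cv2.cvtColor(cv2.imread(f),cv2.COLOR_BGR2HSV);out=[]
    m=cv2.inRange(g,(100,100,40),(130,255,255))
    for r in(88,95,102,195,205,215):
        x=np.nonzero(m[r,200:320])[0];out.append((r,(x.min()+200,x.max()+200) if len(x) else None))
    ys=np.nonzero(m[:,255])[0];return out,ys.min(),ys.max()
for f in("w12","w13","w14"):print(f,w(f"pics/{f}.png"))
```

```text
15.8 [ 0.48544925 -0.22624261 -0.00864158] [-5.   1.5  9. ] [0.25 0.65 0.04]
w12 ([(88, (np.int64(230), np.int64(287))), (95, (np.int64(230), np.int64(287))), (102, (np.int64(231), np.int64(287))), (195, (np.int64(242), np.int64(284))), (205, (np.int64(233), np.int64(284))), (215, (np.int64(233), np.int64(284)))], np.int64(80), np.int64(269))
w13 ([(88, (np.int64(230), np.int64(287))), (95, (np.int64(230), np.int64(287))), (102, (np.int64(230), np.int64(286))), (195, (np.int64(243), np.int64(280))), (205, (np.int64(235), np.int64(280))), (215, (np.int64(232), np.int64(284)))], np.int64(80), np.int64(269))
w14 ([(88, (np.int64(229), np.int64(288))), (95, (np.int64(229), np.int64(287))), (102, (np.int64(230), np.int64(287))), (195, (np.int64(274), np.int64(280))), (205, (np.int64(234), np.int64(279))), (215, (np.int64(232), np.int64(284)))], np.int64(81), np.int64(269))
```

It is seated (9 N at the expected height). I'll release, rise and check.

>>> {"fn": "apply_moves", "kwargs": {
  "motion": [
    {"x": 0,"y": 0,"z": 0.25,"yaw": 0,"hand": -1},
    {"x": 0,"y": 0,"z": 0.25,"yaw": 0,"hand": -0.2},
    {"x": 0,"y": 0,"z": 0.25,"yaw": 0,"hand": 0},
    {"x": 0,"y": 0,"z": 0.25,"yaw": 0,"hand": 0},
    {"x": 0,"y": 0,"z": 0.25,"yaw": 0,"hand": 0},
    {"x": 0,"y": 0,"z": 4,"yaw": 0,"hand": 0},
    {"x": 0,"y": 0,"z": 9,"yaw": 0,"hand": 0},
    {"x": -2,"y": 0,"z": 13,"yaw": 0,"hand": 0},
    {"x": -4,"y": 0,"z": 15,"yaw": 0,"hand": 0},
    {"x": -4,"y": 0,"z": 15,"yaw": 0,"hand": 0}
  ]
}}

```text
clock: 17.1
position: [0.4455, -0.2268, 0.1423]
ee_rot: [3.127, -0.283, 0.003]
force: [1.0, 0.4, 0.1]
width: 0.499
gripper_force: 0.0
```

Run:
```python
from h import *
s=observe();print(s["clock"],s["position"],s["force"].round(1))
im=get_image("wrist");cv2.imwrite("pics/w15.png",im)
t=silhouettes("cell","wrist")
for n in("clip",):print(n,[(x["p"],np.round(x["rect"])) for x in silhouettes(n,"wrist")][:1])
u=np.array([np.cos(np.radians(-10.2)),np.sin(np.radians(-10.2))]);l=np.array([-u[1],u[0]]);c=np.array([.5201,-.2325])
f=lambda x,y,z:[*(c+u*x+l*y),z]
print(t[0]["p"],t[0]["rect"],cv2.minAreaRect(cv2.findNonZero(t[0]["mask"].astype(np.uint8))))
print(proj("wrist",[f(.045,0,.04),f(.045,.012,.04),f(.045,-.012,.04),f(-.0425,.012,.04),f(-.0425,-.012,.04)]).round(1).tolist())
h=cv2.cvtColor(im,cv2.COLOR_BGR2HSV)
x0,y0,x1,y1=map(int,t[0]["rect"]);cx=(x0+x1)//2
print([(y,h[y,cx].tolist()) for y in range(y0-4,y1+5,4)])
```

```text
17.1 [ 0.44554948 -0.22677175  0.14226488] [1.  0.4 0.1]
clip [(0.72, array([202.,  64., 297., 109.]))]
0.81 [234.6, 28.2, 261.6, 144.5] ((246.99996948242188, 86.99999237060547), (115.99998474121094, 29.999996185302734), 90.0)
[[249.6, 28.0], [234.2, 28.0], [265.1, 28.0], [236.4, 140.3], [264.5, 140.2]]
[(24, [20, 13, 177]), (28, [15, 6, 164]), (32, [108, 179, 141]), (36, [109, 177, 140]), (40, [109, 177, 143]), (44, [109, 171, 142]), (48, [109, 172, 142]), (52, [109, 173, 140]), (56, [109, 174, 141]), (60, [111, 128, 146]), (64, [19, 23, 191]), (68, [23, 22, 188]), (72, [19, 22, 189]), (76, [21, 22, 189]), (80, [21, 22, 189]), (84, [21, 22, 187]), (88, [112, 49, 156]), (92, [109, 168, 141]), (96, [110, 165, 142]), (100, [110, 159, 143]), (104, [110, 162, 142]), (108, [111, 151, 142]), (112, [110, 150, 141]), (116, [112, 140, 142]), (120, [111, 145, 142]), (124, [110, 151, 142]), (128, [110, 154, 141]), (132, [12, 180, 169]), (136, [13, 189, 170]), (140, [12, 177, 171]), (144, [107, 18, 102]), (148, [17, 13, 175])]
```

Parked and level, with the ring toward the robot and the flat end away. Next I'll turn half round to take the flat end.

>>> {"fn": "apply_moves", "kwargs": {
  "motion": [
    {"x": 0,"y": 0,"z": 0,"yaw": 10,"hand": 0},
    {"x": 1,"y": 0,"z": 0,"yaw": 20,"hand": 0},
    {"x": 3,"y": 0,"z": 0,"yaw": 30,"hand": 0},
    {"x": 5,"y": -0.2,"z": 0,"yaw": 40,"hand": 0},
    {"x": 7,"y": -0.5,"z": 0,"yaw": 50,"hand": 0},
    {"x": 9,"y": -0.8,"z": 0,"yaw": 60,"hand": 0},
    {"x": 11,"y": -1.2,"z": 0,"yaw": 70,"hand": 0},
    {"x": 11,"y": -1.2,"z": 0,"yaw": 80,"hand": 0},
    {"x": 11,"y": -1.2,"z": 0,"yaw": 90,"hand": 0},
    {"x": 11,"y": -1.2,"z": 0,"yaw": 100,"hand": 0}
  ]
}}

```text
clock: 18.5
position: [0.556, -0.2374, 0.1391]
ee_rot: [-2.218, -2.221, -0.0]
force: [-0.2, 0.1, -0.6]
width: 0.504
gripper_force: 0.0
```

>>> {"fn": "apply_moves", "kwargs": {
  "motion": [
    {"x": 0,"y": 0,"z": 0,"yaw": 10,"hand": 0},
    {"x": 0,"y": 0,"z": 0,"yaw": 20,"hand": 0},
    {"x": 0,"y": 0,"z": 0,"yaw": 30,"hand": 0},
    {"x": 0,"y": 0,"z": 0,"yaw": 40,"hand": 0},
    {"x": 0,"y": 0,"z": 0,"yaw": 50,"hand": 0},
    {"x": 0,"y": 0,"z": 0,"yaw": 60,"hand": 0},
    {"x": 0,"y": 0,"z": 0,"yaw": 70,"hand": 0},
    {"x": 0,"y": 0,"z": 0,"yaw": 80,"hand": 0},
    {"x": 0,"y": 0,"z": 0,"yaw": 80,"hand": 0}
  ]
}}

```text
clock: 19.62
position: [0.5558, -0.2376, 0.1393]
ee_rot: [-0.283, -3.127, -0.004]
force: [-0.4, -0.1, -0.6]
width: 0.502
gripper_force: 0.0
```

```bash
cat > incell.py <<'E'
from h import *
s=observe();print(s["clock"],s["position"],s["joints"].round(2),s["width"],s["force"].round(1))
R=cv2.Rodrigues(s["ee_rot"])[0];print("toolyaw",np.degrees(np.arctan2(R[1,0],R[0,0])))
im=get_image("wrist")
t=silhouettes("cell","wrist");print([(x["p"],np.round(x["rect"],1)) for x in t][:2])
E
python3 incell.py
python3 - <<'E'
from h import *
u=np.array([np.cos(np.radians(-10.2)),np.sin(np.radians(-10.2))]);l=np.array([-u[1],u[0]]);c=np.array([.4854,-.2262])
f=lambda x,y,z:[*(c+u*x+l*y),z]
print(proj("wrist",[f(-.0045,.012,.04),f(-.0045,-.012,.04),f(-.007,0,.04),f(.083,0.012,.04),f(.083,-.012,.04),f(.083,0,.052)]).round(1).tolist())
E
```

```text
19.625 [ 0.55583911 -0.23760653  0.13930407] [ 0.92  0.64 -0.94  1.64  0.55  1.15  1.23] 0.501825696259804 [-0.4 -0.1 -0.6]
toolyaw 169.66112424784976
[(0.63, array([242.6,  81.3, 268.7, 190.4]))]
[[270.1, 88.8], [240.7, 89.0], [255.4, 85.7], [269.6, 191.1], [242.6, 191.3], [256.0, 195.4]]
```

>>> {"fn": "apply_moves", "kwargs": {
  "motion": [
    {"x": -0.25,"y": -0.1,"z": -4,"yaw": 0,"hand": 0},
    {"x": -0.25,"y": -0.1,"z": -9,"yaw": 0,"hand": 0},
    {"x": -0.25,"y": -0.1,"z": -13,"yaw": 0,"hand": 0},
    {"x": -0.25,"y": -0.1,"z": -14.4,"yaw": 0,"hand": 0},
    {"x": -0.25,"y": -0.1,"z": -14.4,"yaw": 0,"hand": 0},
    {"x": -0.25,"y": -0.1,"z": -14.4,"yaw": 0,"hand": -1},
    {"x": -0.25,"y": -0.1,"z": -14.4,"yaw": 0,"hand": -1},
    {"x": -0.25,"y": -0.1,"z": -14.4,"yaw": 0,"hand": -1},
    {"x": -0.25,"y": -0.1,"z": -14.4,"yaw": 0,"hand": -1}
  ],
  "newtons": 60
}}

```text
clock: 20.85
position: [0.554, -0.2393, -0.0023]
ee_rot: [0.282, 3.127, -0.001]
force: [0.4, -0.3, 3.6]
width: 0.249
gripper_force: 60.0
```

```bash
python3 incell.py
```

```text
20.85 [ 0.55402884 -0.23934724 -0.00234915] [ 0.85  0.79 -0.82  1.77  0.72  0.91  1.1 ] 0.24885854586449574 [ 0.4 -0.3  3.6]
toolyaw 169.70172582918232
[(0.63, array([229.5,  81.2, 289.6, 269.8]))]
```

>>> {"fn": "apply_moves", "kwargs": {
  "motion": [
    {"x": 0,"y": 0,"z": 0.5,"yaw": 0,"hand": -1},
    {"x": 0,"y": 0,"z": 1,"yaw": 0,"hand": -1},
    {"x": 0,"y": 0,"z": 2,"yaw": 0,"hand": -1},
    {"x": 0,"y": 0,"z": 4,"yaw": 0,"hand": -1},
    {"x": 0,"y": 0,"z": 8,"yaw": 0,"hand": -1},
    {"x": 0,"y": 0,"z": 12,"yaw": 0,"hand": -1},
    {"x": 0,"y": 0,"z": 12,"yaw": 0,"hand": -1}
  ]
}}

```text
clock: 21.82
position: [0.5558, -0.2393, 0.1216]
ee_rot: [0.281, 3.122, -0.003]
force: [-0.4, -0.0, -1.6]
width: 0.246
gripper_force: 60.0
```

```bash
python3 incell.py
python3 - <<'E'
from h import *
s=observe();R=cv2.Rodrigues(s["ee_rot"])[0]
z=-.045
for e in(-.010,-.008):
  print(e,proj("wrist",[s["position"]+R@np.array(v) for v in([e,.012,z],[e+.0875,.012,z],[e+.0875,-.012,z],[e+.09,0,z])]).round(1).tolist())
im=get_image("wrist");cv2.imwrite("pics/w16.png",im);h=cv2.cvtColor(im,cv2.COLOR_BGR2HSV)
m=cv2.inRange(h,(100,100,40),(130,255,255))|cv2.inRange(h,(5,150,60),(20,255,255))
for r in(95,105,125,150,170,200,215,225):
    x=np.nonzero(m[r,200:320])[0]+200;print(r,x.min() if len(x) else 0,x.max() if len(x) else 0,h[r,258].tolist())
E
```

```text
21.825 [ 0.55583157 -0.23925986  0.12164349] [ 0.92  0.65 -0.93  1.67  0.57  1.11  1.22] 0.2462190749272404 [-0.4 -0.  -1.6]
toolyaw 169.7079657989474
[(0.95, array([231.2,  82.7, 289.7, 270. ])), (0.36, array([476.9,  28.8, 512. , 139.1]))]
-0.01 [[282.3, 280.2], [287.0, 88.5], [227.0, 88.5], [257.0, 82.0]]
-0.008 [[282.4, 276.5], [287.1, 83.3], [226.8, 83.3], [257.0, 76.7]]
95 234 286 [12, 169, 160]
105 240 286 [12, 172, 159]
125 234 286 [111, 144, 129]
150 233 285 [110, 151, 128]
170 234 285 [108, 157, 128]
200 0 0 [21, 15, 166]
215 0 0 [23, 20, 170]
225 0 0 [19, 25, 173]
```

Run:
```python
from h import *
im=get_image("wrist");t=silhouettes("cell","wrist")[0]["mask"]
for r in range(92,192,12):
    x=np.nonzero(t[r])[0];print(r,x.min(),x.max(),end="; ")
s=observe();R=cv2.Rodrigues(s["ee_rot"])[0]
for d in (0,.004,.008):
  p=proj("wrist",[s["position"]+R@np.array([x,y,-.0423-d*x/.08]) for x in(.035,.055,.077) for y in(.012,-.012)])
  print("\nlift",d,[(round(p[i,1]),round(abs(p[i,0]-p[i+1,0]),1)) for i in(0,2,4)])
get_image("side");q=silhouettes("cell","side")
print([(x["p"],x["rect"]) for x in q][:2])
if q:
    pts=cv2.findNonZero(q[0]["mask"].astype(np.uint8));print(cv2.fitLine(pts,cv2.DIST_L2,0,.01,.01).ravel(),len(pts))
for d in(-.008,0,.008,.016):
    p=proj("side",[s["position"]+R@np.array([x,0,-.0423-d*x/.08]) for x in(0.01,.08)]);v=p[1]-p[0];print(d,p.round(1).tolist(),v/np.linalg.norm(v))
```

```text
92 230 289; 104 230 288; 116 231 287; 128 231 287; 140 231 286; 152 232 286; 164 232 286; 176 232 285; 188 232 285; 
lift 0 [(188, np.float64(54.0)), (143, np.float64(56.2)), (90, np.float64(58.8))]

lift 0.004 [(189, np.float64(54.6)), (144, np.float64(57.3)), (90, np.float64(60.4))]

lift 0.008 [(190, np.float64(55.3)), (146, np.float64(58.3)), (90, np.float64(62.2))]
[(0.51, [280.9, 139.9, 296.5, 149.1]), (0.16, [274.7, 222.6, 295.6, 236.6])]
[  0.9306577    0.36589104 289.14285    141.66965   ] 112
-0.008 [[281.9, 139.4], [297.1, 146.3]] [0.91031967 0.4139059 ]
0 [[281.9, 139.2], [297.2, 144.5]] [0.944559   0.32834174]
0.008 [[282.0, 139.0], [297.3, 142.7]] [0.97211531 0.23450334]
0.016 [[282.0, 138.8], [297.4, 140.9]] [0.99094123 0.1342962 ]
```

The battery is held level, button forward. I'll swing to the line of the bay, staying high.

>>> {"fn": "apply_moves", "kwargs": {
  "motion": [
    {"x": -1,"y": 1,"z": 1,"yaw": -10,"hand": -1},
    {"x": -3,"y": 3,"z": 1,"yaw": -20,"hand": -1},
    {"x": -5,"y": 6,"z": 1,"yaw": -30,"hand": -1},
    {"x": -7,"y": 9,"z": 1,"yaw": -40,"hand": -1},
    {"x": -9,"y": 12,"z": 1,"yaw": -50,"hand": -1},
    {"x": -10.9,"y": 14.5,"z": 1,"yaw": -60,"hand": -1},
    {"x": -10.9,"y": 15.7,"z": 1,"yaw": -70,"hand": -1},
    {"x": -10.9,"y": 15.7,"z": 1,"yaw": -80,"hand": -1},
    {"x": -10.9,"y": 15.7,"z": 1,"yaw": -90,"hand": -1},
    {"x": -10.9,"y": 15.7,"z": 1,"yaw": -100,"hand": -1}
  ]
}}

```text
clock: 23.42
position: [0.4439, -0.0818, 0.1265]
ee_rot: [-2.582, -1.788, 0.001]
force: [-0.9, -0.4, -0.5]
width: 0.245
gripper_force: 59.9
```

>>> {"fn": "apply_moves", "kwargs": {
  "motion": [
    {"x": 0,"y": 0,"z": 0,"yaw": -10,"hand": -1},
    {"x": 0,"y": 0,"z": 0,"yaw": -19,"hand": -1},
    {"x": 0,"y": 0,"z": -3,"yaw": -19,"hand": -1},
    {"x": 0,"y": 0,"z": -5,"yaw": -19,"hand": -1},
    {"x": 0,"y": 0,"z": -5,"yaw": -19,"hand": -1}
  ]
}}

```text
clock: 24.05
position: [0.4428, -0.0817, 0.0755]
ee_rot: [-2.836, -1.346, 0.005]
force: [-0.3, -0.6, -1.4]
width: 0.246
gripper_force: 59.9
```

```bash
cat > pos.py <<'E'
from h import *
s=observe();R=cv2.Rodrigues(s["ee_rot"])[0];print(s["clock"],s["position"].round(4),"yaw",np.degrees(np.arctan2(R[1,0],R[0,0])).round(2),s["force"].round(1),s["width"].round(3),"q",s["joints"].round(2))
a=np.array([np.cos(.8854),np.sin(.8854)]);b=np.array([-a[1],a[0]]);c=np.array([.5571,.0534])
d=s["position"][:2]-c;print("along",(d@a).round(4),"lat",(d@b).round(4))
E
python3 pos.py
python3 - <<'E'
from h import *
im=get_image("wrist");print([(x["p"],np.round(x["rect"],1)) for x in silhouettes("cell","wrist")][:1])
hsv=cv2.cvtColor(im,cv2.COLOR_BGR2HSV);m=cv2.inRange(hsv,(3,150,80),(22,255,255))
n,l,st,ce=cv2.connectedComponentsWithStats(m)
for i in range(1,n):
    if st[i,4]>60: print(st[i],ce[i].round(1))
print([(x["p"],np.round(x["rect"],1)) for x in recognise("photometer","wrist")][:1])
a=np.array([np.cos(.8854),np.sin(.8854)]);b=np.array([-a[1],a[0]]);c=np.array([.5571,.0534])
f=lambda x,y,z:[*(c+a*x+b*y),z]
print(proj("wrist",[f(-.066,0.048,.056),f(-.066,-.048,.056),f(-.124,.011,.0235),f(-.124,-.011,.0235)]).round(1).tolist())
E
```

```text
[(0.67, array([231.9,  79.5, 286.2, 266.9]))]
[ 252   35   24   51 1016] [262.7  57.5]
[ 231   93   58   24 1139] [262.1 104. ]
[341 326  54  15 365] [366. 333.]
[ 94 332 129   9 691] [152.8 335.8]
[(0.7, array([174.4,   0. , 352.3,  85.3]))]
[[176.4, 25.2], [347.5, 25.3], [245.5, 123.3], [276.7, 123.3]]Traceback (most recent call last):
  File "pos.py", line 2, in <module>
    s=observe();R=cv2.Rodrigues(s["ee_rot"])[0];print(s["clock"],s["position"].round(4),"yaw",np.degrees(np.arctan2(R[1,0],R[0,0])).round(2),s["force"].round(1),s["width"].round(3),"q",s["joints"].round(2))
                                                                                                                                                                 ^^^^^^^^^^^^^^^^
AttributeError: 'float' object has no attribute 'round'
```

>>> {"fn": "apply_moves", "kwargs": {
  "motion": [
    {"x": 0.23,"y": -0.19,"z": -3,"yaw": 0,"hand": -1},
    {"x": 0.23,"y": -0.19,"z": -6.5,"yaw": 0,"hand": -1},
    {"x": 0.23,"y": -0.19,"z": -8.2,"yaw": 0,"hand": -1},
    {"x": 0.23,"y": -0.19,"z": -8.2,"yaw": 0,"hand": -1}
  ]
}}

```text
clock: 24.7
position: [0.4464, -0.084, -0.0053]
ee_rot: [-2.838, -1.345, 0.001]
force: [0.4, -0.5, -2.1]
width: 0.246
gripper_force: 59.9
```

```bash
sed -i 's/s\["width"\].round(3)/round(s["width"],3)/' pos.py; python3 pos.py
```

```text
24.7 [ 0.4464 -0.084  -0.0053] yaw 50.72 [ 0.4 -0.5 -2.1] 0.246 q [ 0.4   0.51 -0.43  2.16  0.4   0.55 -1.01]
along -0.1764 lat -0.0013
```

>>> {"fn": "apply_moves", "kwargs": {
  "motion": [
    {"x": -0.1,"y": 0.08,"z": -0.15,"yaw": 0,"hand": -1},
    {"x": 0.53,"y": 0.85,"z": -0.15,"yaw": 0,"hand": -1},
    {"x": 1.17,"y": 1.63,"z": -0.15,"yaw": 0,"hand": -1},
    {"x": 1.8,"y": 2.4,"z": -0.15,"yaw": 0,"hand": -1},
    {"x": 1.8,"y": 2.4,"z": -0.15,"yaw": 0,"hand": -1}
  ]
}}

```text
clock: 25.32
position: [0.4662, -0.0586, -0.0063]
ee_rot: [2.838, 1.348, 0.004]
force: [1.1, 1.4, 0.3]
width: 0.245
gripper_force: 60.0
```

```bash
python3 pos.py; python3 incell.py | tail -1
```

```text
25.325 [ 0.4662 -0.0586 -0.0063] yaw 50.81 [1.1 1.4 0.3] 0.245 q [ 0.34  0.52 -0.43  2.13  0.4   0.57 -1.06]
along -0.1442 lat -0.0005
[(0.87, array([229.9,  88.3, 287.3, 268.2]))]
```

>>> {"fn": "apply_moves", "kwargs": {
  "motion": [
    {"x": 0.6,"y": 0.8,"z": 0,"yaw": 0,"hand": -1},
    {"x": 1.1,"y": 1.4,"z": 0,"yaw": 0,"hand": -1},
    {"x": 1.55,"y": 1.97,"z": 0,"yaw": 0,"hand": -1},
    {"x": 1.55,"y": 1.97,"z": 0,"yaw": 0,"hand": -1}
  ]
}}

```text
clock: 25.92
position: [0.4811, -0.0392, -0.0065]
ee_rot: [-2.838, -1.347, -0.002]
force: [0.7, 1.3, 0.8]
width: 0.246
gripper_force: 60.0
```

```bash
python3 pos.py; python3 incell.py | tail -1
```

```text
25.925 [ 0.4811 -0.0392 -0.0065] yaw 50.78 [0.7 1.3 0.8] 0.246 q [ 0.29  0.54 -0.43  2.1   0.39  0.58 -1.1 ]
along -0.1198 lat 0.0003
[(0.7, array([232.4, 152. , 287.1, 267.7])), (0.27, array([116.3,   0. , 432.5, 158.2]))]
```

>>> {"fn": "apply_moves", "kwargs": {
  "motion": [
    {"x": 0.6,"y": 0.75,"z": 0,"yaw": 0,"hand": -1},
    {"x": 1.25,"y": 1.53,"z": 0,"yaw": 0,"hand": -1},
    {"x": 1.9,"y": 2.3,"z": 0,"yaw": 0,"hand": -1},
    {"x": 2.5,"y": 3.05,"z": 0,"yaw": 0,"hand": -1},
    {"x": 2.5,"y": 3.05,"z": 0,"yaw": 0,"hand": -1}
  ]
}}

```text
clock: 26.65
position: [0.5063, -0.0082, -0.0065]
ee_rot: [-2.838, -1.347, -0.003]
force: [0.9, 1.4, 0.7]
width: 0.247
gripper_force: 60.0
```

```bash
python3 pos.py; python3 incell.py | tail -1
```

```text
26.65 [ 0.5063 -0.0082 -0.0065] yaw 50.8 [0.9 1.4 0.7] 0.247 q [ 0.23  0.56 -0.42  2.04  0.39  0.61 -1.15]
along -0.0799 lat 0.0003
[(0.77, array([231.8, 250. , 280.9, 271.3])), (0.16, array([498.3, 242.7, 511. , 269.4]))]
```

>>> {"fn": "apply_moves", "kwargs": {
  "motion": [
    {"x": 0,"y": 0,"z": 0,"yaw": 0,"hand": -0.2},
    {"x": 0,"y": 0,"z": 0,"yaw": 0,"hand": 0},
    {"x": 0,"y": 0,"z": 0,"yaw": 0,"hand": 0},
    {"x": 0,"y": 0,"z": 2.5,"yaw": 0,"hand": 0},
    {"x": 0,"y": 0,"z": 6,"yaw": 0,"hand": 0},
    {"x": -1.5,"y": -1.8,"z": 6,"yaw": 0,"hand": -1},
    {"x": -3,"y": -3.7,"z": 6,"yaw": 0,"hand": -1},
    {"x": -3,"y": -3.7,"z": 6,"yaw": 0,"hand": -1}
  ],
  "newtons": 40
}}

```text
clock: 27.75
position: [0.4737, -0.0486, 0.0533]
ee_rot: [2.84, 1.341, -0.003]
force: [-0.1, 0.0, 0.6]
width: 0.221
gripper_force: 0.0
```

```bash
python3 pos.py
python3 - <<'E'
from h import *
im=get_image("wrist");print([(x["p"],np.round(x["rect"],1)) for x in silhouettes("cell","wrist")][:1])
a=np.array([np.cos(.8854),np.sin(.8854)]);b=np.array([-a[1],a[0]]);c=np.array([.5571,.0534])
f=lambda x,y,z:[*(c+a*x+b*y),z]
for e in(-.086,-.09,-.094):print(e,proj("wrist",[f(e,0,.047),f(e,.012,.035),f(e,-.012,.035),f(e,0,.023)]).round(1).tolist())
print("deck",proj("wrist",[f(-.066,0,.056)]).round(1))
h=cv2.cvtColor(im,cv2.COLOR_BGR2HSV);print([(r,h[r,260].tolist()) for r in range(130,200,3)])
E
```

```text
27.75 [ 0.4737 -0.0486  0.0533] yaw 50.56 [-0.1  0.   0.6] 0.221 q [ 0.37  0.44 -0.49  2.06  0.31  0.71 -1.01]
along -0.1318 lat -0.0
[(0.79, array([237.8, 110.3, 274.9, 151.6]))]
-0.086 [[259.2, 147.9], [239.5, 144.3], [278.8, 144.3], [259.1, 141.1]]
-0.09 [[259.2, 154.7], [239.6, 150.8], [278.7, 150.8], [259.1, 147.2]]
-0.094 [[259.2, 161.4], [239.7, 157.2], [278.6, 157.2], [259.1, 153.3]]
deck [[259.3 113.8]]
[(130, [110, 149, 169]), (133, [109, 157, 169]), (136, [110, 153, 170]), (139, [110, 152, 169]), (142, [110, 152, 169]), (145, [109, 155, 169]), (148, [110, 154, 167]), (151, [111, 141, 161]), (154, [11, 165, 158]), (157, [12, 175, 186]), (160, [12, 176, 178]), (163, [13, 179, 189]), (166, [13, 178, 190]), (169, [13, 174, 191]), (172, [13, 177, 190]), (175, [13, 178, 188]), (178, [13, 175, 179]), (181, [13, 174, 190]), (184, [12, 173, 181]), (187, [13, 180, 183]), (190, [13, 112, 180]), (193, [18, 13, 192]), (196, [18, 13, 193]), (199, [18, 13, 192])]
```

>>> {"fn": "apply_moves", "kwargs": {
  "motion": [
    {"x": 0,"y": 0,"z": 0,"yaw": 0,"hand": -1},
    {"x": 0,"y": 0,"z": 0,"yaw": 0,"hand": -1},
    {"x": 0,"y": 0,"z": -3,"yaw": 0,"hand": -1},
    {"x": 0,"y": 0,"z": -5.1,"yaw": 0,"hand": -1},
    {"x": 0.65,"y": 0.77,"z": -5.1,"yaw": 0,"hand": -1},
    {"x": 1.27,"y": 1.55,"z": -5.1,"yaw": 0,"hand": -1},
    {"x": 1.9,"y": 2.32,"z": -5.1,"yaw": 0,"hand": -1},
    {"x": 1.9,"y": 2.32,"z": -5.1,"yaw": 0,"hand": -1}
  ]
}}

```text
clock: 28.85
position: [0.4948, -0.0229, 0.0028]
ee_rot: [2.838, 1.347, 0.001]
force: [-0.2, -1.2, 1.6]
width: 0.007
gripper_force: 0.6
```

```bash
python3 pos.py
```

```text
28.85 [ 0.4948 -0.0229  0.0028] yaw 50.77 [-0.2 -1.2  1.6] 0.007 q [ 0.26  0.54 -0.43  2.06  0.38  0.62 -1.11]
along -0.0985 lat -0.0001
```

>>> {"fn": "apply_moves", "kwargs": {
  "motion": [
    {"x": 0.3,"y": 0.4,"z": 0,"yaw": 0,"hand": -1},
    {"x": 0.65,"y": 0.77,"z": 0,"yaw": 0,"hand": -1},
    {"x": 0.95,"y": 1.16,"z": 0,"yaw": 0,"hand": -1},
    {"x": 1.08,"y": 1.32,"z": 0,"yaw": 0,"hand": -1},
    {"x": 1.08,"y": 1.32,"z": 0,"yaw": 0,"hand": -1}
  ]
}}

```text
clock: 29.48
position: [0.5032, -0.0121, 0.0021]
ee_rot: [2.839, 1.343, -0.006]
force: [-3.7, -5.3, 1.9]
width: 0.002
gripper_force: 3.3
```

```bash
python3 pos.py
```

```text
29.475 [ 0.5032 -0.0121  0.0021] yaw 50.63 [-3.7 -5.3  1.9] 0.002 q [ 0.24  0.55 -0.43  2.04  0.38  0.64 -1.13]
along -0.0848 lat 0.0002
```

>>> {"fn": "apply_moves", "kwargs": {
  "motion": [
    {"x": 0.2,"y": 0.23,"z": 0,"yaw": 0,"hand": -1},
    {"x": 0.38,"y": 0.46,"z": 0,"yaw": 0,"hand": -1},
    {"x": 0.51,"y": 0.62,"z": 0,"yaw": 0,"hand": -1},
    {"x": 0.51,"y": 0.62,"z": 0,"yaw": 0,"hand": -1}
  ]
}}

```text
clock: 29.98
position: [0.5074, -0.0069, 0.0017]
ee_rot: [2.839, 1.342, -0.009]
force: [-6.1, -6.1, 0.3]
width: 0.003
gripper_force: 4.6
```

```bash
python3 pos.py
```

```text
29.975 [ 0.5074 -0.0069  0.0017] yaw 50.6 [-6.1 -6.1  0.3] 0.003 q [ 0.23  0.55 -0.43  2.03  0.38  0.64 -1.14]
along -0.0781 lat 0.0004
```

>>> {"fn": "apply_moves", "kwargs": {
  "motion": [
    {"x": 0.13,"y": 0.15,"z": 0,"yaw": 0,"hand": -1},
    {"x": 0.25,"y": 0.31,"z": 0,"yaw": 0,"hand": -1},
    {"x": 0.25,"y": 0.31,"z": 0,"yaw": 0,"hand": -1},
    {"x": 0.25,"y": 0.31,"z": 0,"yaw": 0,"hand": -1}
  ]
}}

```text
clock: 30.48
position: [0.5073, -0.0068, 0.0015]
ee_rot: [2.839, 1.338, -0.018]
force: [-13.2, -15.2, 9.2]
width: 0.008
gripper_force: 10.1
```

```bash
python3 pos.py
```

```text
30.475 [ 0.5073 -0.0068  0.0015] yaw 50.48 [-13.2 -15.2   9.2] 0.008 q [ 0.22  0.56 -0.43  2.02  0.38  0.65 -1.15]
along -0.0781 lat 0.0004
```

Hard stop reached (about 20 N, no more travel). I'll ease the tip up slightly, in case it holds the tooth down, then back off.

>>> {"fn": "apply_moves", "kwargs": {
  "motion": [
    {"x": -0.15,"y": -0.18,"z": 0.1,"yaw": 0,"hand": -1},
    {"x": -0.15,"y": -0.18,"z": 0.4,"yaw": 0,"hand": -1},
    {"x": -0.15,"y": -0.18,"z": 0.6,"yaw": 0,"hand": -1},
    {"x": -0.15,"y": -0.18,"z": 0.6,"yaw": 0,"hand": -1},
    {"x": -0.4,"y": -0.5,"z": 0.6,"yaw": 0,"hand": -1},
    {"x": -0.7,"y": -0.86,"z": 0.6,"yaw": 0,"hand": -1},
    {"x": -0.7,"y": -0.86,"z": 0.6,"yaw": 0,"hand": -1}
  ]
}}

```text
clock: 31.35
position: [0.5062, -0.0095, 0.0088]
ee_rot: [2.839, 1.345, 0.003]
force: [-0.9, -1.0, -1.2]
width: 0.007
gripper_force: 1.1
```

```bash
python3 pos.py
```

```text
31.35 [ 0.5062 -0.0095  0.0088] yaw 50.71 [-0.9 -1.  -1.2] 0.007 q [ 0.24  0.54 -0.44  2.03  0.37  0.65 -1.13]
along -0.0809 lat -0.0004
```

The spring no longer pushes back, so it looks caught. I'll withdraw and check.

>>> {"fn": "apply_moves", "kwargs": {
  "motion": [
    {"x": -1,"y": -1.2,"z": 0.5,"yaw": 0,"hand": -1},
    {"x": -2.5,"y": -3.1,"z": 2,"yaw": 0,"hand": -1},
    {"x": -3.5,"y": -4.3,"z": 5,"yaw": 0,"hand": -1},
    {"x": -4.7,"y": -5.8,"z": 10,"yaw": 0,"hand": -1},
    {"x": -4.7,"y": -5.8,"z": 13.8,"yaw": 0,"hand": -1},
    {"x": -4.7,"y": -5.8,"z": 13.8,"yaw": 0,"hand": -1}
  ]
}}

```text
clock: 32.1
position: [0.4602, -0.0684, 0.1495]
ee_rot: [2.836, 1.342, 0.008]
force: [0.1, 0.5, -0.5]
width: 0.005
gripper_force: 0.0
```

```bash
python3 pos.py
python3 - <<'E'
from h import *
im=get_image("wrist");cv2.imwrite("pics/w20.png",im)
for n in("cell","catch","photometer"):print(n,[(round(x["p"],2),np.round(x["rect"],1)) for x in silhouettes(n,"wrist")][:2])
a=np.array([np.cos(.8854),np.sin(.8854)]);b=np.array([-a[1],a[0]]);c=np.array([.5571,.0534])
f=lambda x,y,z:[*(c+a*x+b*y),z]
for z,x in((.0235,0),(.019,.0005),(.0145,.001)):print("pad",z,proj("wrist",[f(-.098,.011,z),f(-.098,-.011,z),f(-.124,-.011,z),f(-.124,.011,z)]).round(1).tolist())
print("end",proj("wrist",[f(-.07,0,.046),f(-.07,.012,.034),f(-.086,0,.046)]).round(1).tolist(),"deck",proj("wrist",[f(-.066,.048,.056),f(-.066,-.048,.056)]).round(1).tolist())
hsv=cv2.cvtColor(im,cv2.COLOR_BGR2HSV);m=cv2.inRange(hsv,(3,150,80),(22,255,255));m[240:]=0
n,l,st,ce=cv2.connectedComponentsWithStats(m)
for i in range(1,n):
    if st[i,4]>40: print(st[i],ce[i])
for r in range(34,130,4):
    x=np.nonzero(m[r])[0];print(r,(x.min(),x.max()) if len(x) else None,hsv[r,243].tolist())
w3=cv2.imread("pics/w3.png");h3=cv2.cvtColor(w3,cv2.COLOR_BGR2HSV);m3=cv2.inRange(h3,(3,150,80),(22,255,255));m3[240:]=0
print("w3",[(r,(np.nonzero(m3[r])[0].min(),np.nonzero(m3[r])[0].max())) for r in range(58,118,8)])
E
```

```text
32.1 [ 0.4602 -0.0684  0.1495] yaw 50.66 [ 0.1  0.5 -0.5] 0.005 q [ 0.49  0.28 -0.56  1.99  0.19  0.92 -0.85]
along -0.1556 lat -0.0021
cell [(0.65, array([241.2,  71.4, 268.7,  75.4]))]
catch [(0.66, array([241.2,  75.1, 267.7, 135.1])), (0.66, array([395.1,  94.2, 512. , 146.1]))]
photometer [(0.75, array([192.1,   0. , 322.5, 138.2]))]
pad 0.0235 [[247.2, 106.8], [271.8, 106.8], [271.5, 135.9], [247.4, 135.9]]
pad 0.019 [[247.3, 106.5], [271.6, 106.5], [271.3, 135.2], [247.6, 135.2]]
pad 0.0145 [[247.5, 106.1], [271.5, 106.1], [271.1, 134.5], [247.7, 134.5]]
end [[259.6, 72.9], [245.3, 73.4], [259.6, 93.6]] deck [[197.5, 67.0], [321.9, 67.1]]
[ 245   77   21   60 1066] [254.79831144 108.80487805]
34 None [21, 19, 214]
38 None [21, 20, 213]
42 None [18, 20, 214]
46 None [21, 20, 214]
50 None [20, 21, 215]
54 None [22, 21, 214]
58 None [21, 19, 214]
62 None [23, 21, 215]
66 None [19, 20, 213]
70 None [19, 20, 139]
74 None [112, 113, 113]
78 (np.int64(247), np.int64(262)) [17, 12, 192]
82 (np.int64(247), np.int64(262)) [20, 12, 199]
86 (np.int64(247), np.int64(262)) [17, 11, 200]
90 (np.int64(247), np.int64(262)) [23, 12, 199]
94 (np.int64(247), np.int64(262)) [23, 12, 198]
98 (np.int64(247), np.int64(262)) [23, 10, 199]
102 (np.int64(247), np.int64(262)) [17, 12, 199]
106 (np.int64(247), np.int64(262)) [23, 10, 197]
110 (np.int64(246), np.int64(264)) [12, 37, 179]
114 (np.int64(246), np.int64(265)) [11, 82, 149]
118 (np.int64(245), np.int64(265)) [11, 73, 158]
122 (np.int64(245), np.int64(265)) [11, 78, 151]
126 (np.int64(245), np.int64(265)) [11, 87, 146]
w3 [(58, (np.int64(235), np.int64(250))), (66, (np.int64(235), np.int64(250))), (74, (np.int64(235), np.int64(250))), (82, (np.int64(235), np.int64(250))), (90, (np.int64(232), np.int64(253))), (98, (np.int64(232), np.int64(253))), (106, (np.int64(233), np.int64(253))), (114, (np.int64(240), np.int64(253)))]
```

```bash
python3 -c "
from cell import *
print(sign_off())"
```

```text
the job is handed in; nothing more can be done
None
```

The battery is back in the photometer button end first, with its outer end at the caught position. It stayed there against the bay's spring after I backed off, so I take the catch to have snapped up. I did not see the catch itself at the end, because my 10 picture views were used up. Between taking it out and putting it back, it was parked and let go in the clip, and the job was handed in at about 32 s.

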